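# Reload the sprung descaler-block feeder under the sink

### The arm

A 6-joint arm with a two-finger parallel gripper is mounted at the origin on the work surface. World frame = base frame: x ahead of the robot, y to its left, z up, the work surface at z = 0. Lengths are in m, angles in degrees, forces in N, time in s.
With the tool pointing down it reaches from about 0.35 to 0.95 m from the base axis. Payload 17.4 kg.
Tool frame: the origin (TCP) lies on the centre line of the jaws, within the pads' length; the fingertips stand 11 mm ahead of it and the grasp point (between the pads) lies 8 mm behind it; x points along the fingers, y is the direction in which the jaws open and shut, and the axes are right-handed (so a half turn about x gives the same grasp; the last joint's range is limited). The gripper opens to 93 mm and grips with 3 to 60 N. Pads are 15 mm wide; open, the fingers measure 128 mm over their backs; the gripper's body (75 mm by 188 mm) begins 65 mm behind the grasp point.
Start: joints at [63.209, 6.646, 82.598, -0, 90.757, -2.166], TCP at [0.281, 0.614, 0.23] pointing down, gripper open.
Joint ranges: [-162.19, 162.19], [-47.58, 125.68], [4.15, 143.07], [-65.23, 245.23], [0.69, 171.88], [-170.13, 170.13]. Speed limits (degrees/s): [108.29, 108.29, 127.2, 180, 180, 180].

### API

Orientations are given as [roll, pitch, yaw] about the fixed x, y, z axes, in that order (R = Rz(yaw) Ry(pitch) Rx(roll)).
In Python, from station import robot gives the robot as it stands.
- The arm moves only by the shell command python3 -m handwheel 'ROWS' [FORCE]. ROWS is text: rows parted by semicolons, each of 7 numbers parted by spaces: the finger opening in m, from 0 to 0.093, then the shift along the tool's x, y, z in m, then the turn, a rotation vector about the tool's x, y, z in rad. A call has 1 to 10 rows; each row is the pose to reach, as a shift and turn from the pose measured when the call began, along the tool's axes at that moment; what a row does not reach only later rows make up. A row lasts 1/12 s, in which the tool goes at most 41.7 mm and 7.16 degrees, less where a joint would pass 70% of its speed; a pose out of reach is approached as far as the arm can. A call with a gripper value outside its range is refused whole. The fingers move at their own pace and stop on an object; FORCE is the grip in N (left out, the last holds). Time passes only in rows, so rows that repeat a pose let the fingers close. It gives the time, the measured TCP pose, the force and the opening at its end, in the units of the state.
- robot.read_state(): the state, without advancing time (a new reading comes with each control period).
- robot.get_image(name): name is "scene" or "side" or "wrist"; returns a dict with "color" (480x640x3 uint8, red, green, blue), "range_z" (480x640 float32, m along the optical axis (not along the pixel's ray), 0 where there is no reading), "mtx" (3x3 intrinsics, pixels), "T" (4x4, takes a point from camera to world coordinates). Camera axes: x right, y up, looking along -z (the intrinsics and any distortion apply to the point x, -y, -z); pixel columns grow to the right and rows downward; lengths in m; the calibration is good to about 2 mm. A picture is of the moment at which its call begins.
- robot.close_job(): hands the job in, once; it reports no verdict.
The state is a dict: "time": time; "joint_pos": joint angles; "qvel": joint speeds; "joint_efforts": joint torques, N m; "position": TCP position; "tcp_rot": TCP orientation; "contact_force": force on the tool from outside, world axes, zero at the start; "moment": the same for the moment, N m; "grip_width": finger opening in m.
Only numpy, scipy, OpenCV 4.12 (cv2) and the standard library are available. Lean on these libraries where they do the work, as an engineer would, in place of code of your own. Each camera call takes 0.05 s, during which the arm holds its last target.

### The job

Reload the descaler feeder on the cupboard floor: draw its sprung pusher back by the knob until you feel the rubber stop, hook the knob sideways behind the catch tooth so that it stays back by itself, and let go; then set both loose blocks upright in the track between the end wall and the pusher, unhook the knob and ease the pusher forward until it holds both blocks packed tight against the end wall. Feel your way: never strain the knob against the catch, crush the brittle blocks with the pusher or let the pusher snap forward. Leave the funnel, measuring cup, jar and spray bottle as they stand.

Things in the scene. Friction and masses are not known exactly. Their poses are not given: they have to be found in the camera images.
- track: grey plastic feed track fixed to the floor, 193 mm long, 61 wide. Origin: underside, centreline, at the inner face of the closed end wall. +x runs along it away from the end wall ('back', the way the pusher is drawn), +y is the side with the catch, z up. All z below are from its underside. End wall: x -8 to 0, top z 34. Back plate: x 179 to 185, top z 28.
- bay (a point): centre of the loading bay on the track's floor: track x 35, y 0, z 4 mm. The channel is 49 mm wide between side walls whose tops are at z 16 (12 mm above its floor); the blocks stand in it between the end wall and the pusher's face.
- pusher (a joint): how far the black sprung pusher is drawn back from home, m, growing along the track's +x. Its flat face is at track x = 12 mm + this; with both blocks packed it reads 0.047 to 0.048. The spring pulls it towards the end wall with 3 N at 0 plus 0.06 N per mm; friction 0.3 N, damping 10 N per m/s.
- pusher_face: the pusher's black front plate, 44 mm wide, 8 thick, z 5 to 35, that presses on the blocks, backed by a firm pad (yields 1 mm at 8 N); axes as the track's; origin at underside level on the centreline, in the plane of the face that meets the blocks
- knob: upright black grip on the pusher: 16 mm along the track, 26 across, z 46 to 82. Axes as the track's; origin at underside level below the grip's centre, track x = 52 mm + pusher value. It slides sideways on the pusher from y = 0 (free) to y = 14 mm (hooked), friction about 1 N, and stays where left. An 8 mm round pin below it (z 20 to 40) meets the catch.
- knob_top (a point): centre of the top of the knob's grip, 82 mm above the track's underside. Closing fingers along the track on the hooked knob off-centre presses the pin on the tooth; gripped across the track (26 mm) it only slides a little sideways.
- catch: steel bracket on the track's +y side, top z 38; origin and axes as the track's. A U-shaped tongue (z 28 to 38) clamped on it reaches over the track: the tooth, 8 mm thick, ends at y = 7 mm, so the pin passes it when the knob is at y = 0; 12 mm behind the tooth's back face is the rubber-faced stop bar, right across the track. Where the tongue is clamped differs and is not in this reading.
- catch_mid (a point): point at track x 130, y 37, z 38 mm on the catch, whatever the tongue's place. The pin meets the stop at a pusher value of 0.068 to 0.088, to be felt; it yields about 1 mm per 5 N. Pin on the tooth's back face: 4 mm less (the pin has 4 mm play between tooth and stop). Hooked: knob slid to y 10 to 14 mm there and let forward, the spring keeps the pin on the tooth.
- block_a: pressed off-white descaler block, 30 x 44 x 44 mm (x, y, z), 90 g, standing on the floor; origin at the centre of its underside, z up. In the track its 30 mm side lies along the track (its y across it, either way round), in either order.
- block_b: the other descaler block, same as block_a
- funnel: turquoise plastic funnel standing mouth down, 100 mm across, 95 mm tall; origin under its centre; to be left where it stands
- measuring_cup: stainless steel measuring cup, 72 mm across, 55 mm tall, flat handle along its +y to 103 mm; origin under its centre; to be left where it stands
- jar: closed glass jar, 68 mm across, 85 mm tall; origin under its centre; to be left where it stands
- spray_bottle: closed purple spray bottle, 72 mm across, 198 mm tall; origin under its centre; to be left where it stands
There are look-alikes about, which are no part of the job. Leave any turquoise or yellow look-alike of the block_b alone.

How it is judged:
By the outcome, as a careful person would: the job done as asked, in the order asked, and still so for the second after the job is handed in, with the robot touching nothing.
It also fails if it takes over 72 s, if anything falls off the work surface, if the arm or the gripper's body presses on something with over 40 N, if the wrist force passes 120 N, or if a joint passes its speed limit or range.

## Working session

There is one attempt and no reset: what is moved stays moved. The work goes in short steps, Python scripts to look and compute and a shell command to move; the robot and the scene stay as the last step left them, time stands still between calls to the robot, and variables do not carry over. Pictures are saved under pics/ and viewed, and the job is handed in when it is done.

```bash
ls; mkdir -p pics; python3 - <<'E'
from station import robot
import cv2,numpy as np
print(robot.read_state())
for n in ["scene","side","wrist"]:
    d=robot.get_image(n); np.savez(f"pics/{n}0.npz",**d)
    cv2.imwrite(f"pics/{n}0.png",d["color"][:,:,::-1]); print(n,d["mtx"].tolist(),np.round(d["T"],3).tolist(),(d["range_z"]>0).mean())
E
```

```text
pics
{'time': 0.0, 'joint_pos': array([ 6.32085656e+01,  6.67453614e+00,  8.26371175e+01, -9.93215863e-05,
        9.07544936e+01, -2.16540269e+00]), 'qvel': array([-0.07507622,  0.06884392,  0.04413037,  0.01417619, -0.06233286,
       -0.03022336]), 'joint_efforts': array([ 1.39177178e-05, -7.21253800e+01, -6.22602868e+01,  7.81725906e-02,
        2.38991372e-02, -7.19538298e-05]), 'position': array([0.28118689, 0.61343427, 0.22888546]), 'tcp_rot': array([ -92.07937804,   89.93385267, -116.70541101]), 'contact_force': array([-0.10022461, -0.51890443, -0.99898573]), 'moment': array([ 0.0054197 , -0.02608127, -0.05523538]), 'grip_width': 0.09328359918173723}
scene [[573.094833977901, 0.0, 313.3461176756708], [0.0, 573.094833977901, 246.37078450909104], [0.0, 0.0, 1.0]] [[0.781, -0.544, 0.306, 0.898], [0.624, 0.677, -0.39, -0.377], [0.005, 0.495, 0.869, 1.065], [0.0, 0.0, 0.0, 1.0]] 0.996025390625
side [[470.50057828765654, 0.0, 318.4063776222928], [0.0, 470.50057828765654, 235.7436993150522], [0.0, 0.0, 1.0]] [[-0.981, 0.127, -0.144, 0.457], [-0.192, -0.679, 0.709, 0.699], [-0.008, 0.724, 0.69, 0.703], [0.0, 0.0, 0.0, 1.0]] 0.9959016927083333
wrist [[372.69664259961115, 0.0, 319.962635995869], [0.0, 372.69664259961115, 240.63709343612265], [0.0, 0.0, 1.0]] [[0.417, -0.872, -0.254, 0.211], [0.909, 0.4, 0.118, 0.646], [-0.001, -0.28, 0.96, 0.384], [0.0, 0.0, 0.0, 1.0]] 0.9959342447916667
```

View pics/scene0.png

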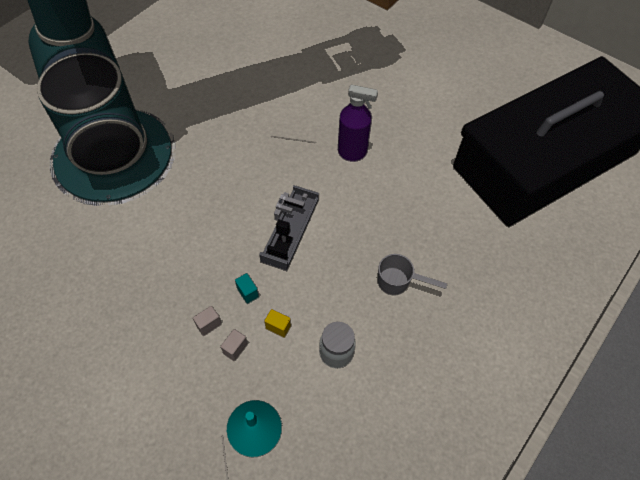

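View pics/side0.png

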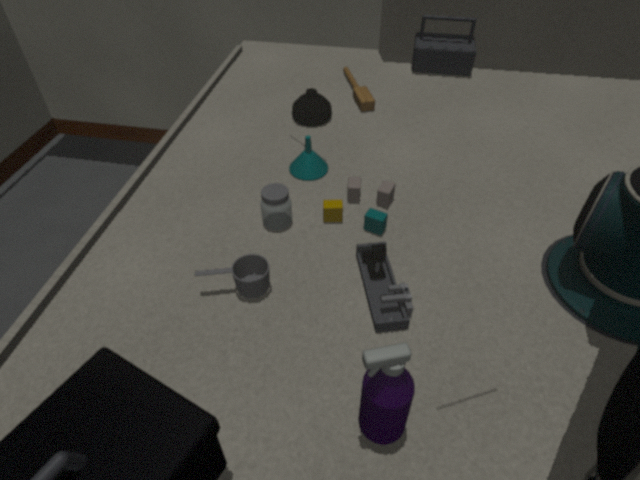

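View pics/wrist0.png

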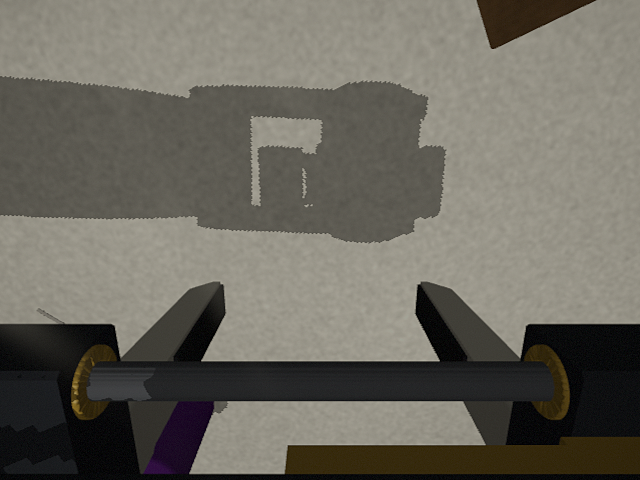

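Scene view: track at (290,228), with its end wall at (275,262) and the catch at (288,203). The off-white blocks are at (207,320) and (234,344). The look-alikes are turquoise (247,288) and yellow (278,322), so the off-white pair fits the description. I'll confirm this in crops and localise coarsely.

```bash
cat > h.py <<'E'
import numpy as np,cv2
from scipy.spatial.transform import Rotation as R
def cloud(d):
    h,w=d["range_z"].shape; K=d["mtx"]; z=d["range_z"]
    v,u=np.mgrid[:h,:w]
    P=np.stack([(u-K[0,2])/K[0,0]*z,-(v-K[1,2])/K[1,1]*z,-z],-1)
    return P@d["T"][:3,:3].T+d["T"][:3,3]
def ray(d,u,v,zp):
    K=d["mtx"];r=d["T"][:3,:3]@np.array([(u-K[0,2])/K[0,0],-(v-K[1,2])/K[1,1],-1.]);o=d["T"][:3,3]
    return o+r*(zp-o[2])/r[2]
def proj(d,p):
    q=d["T"][:3,:3].T@(np.asarray(p)-d["T"][:3,3]);K=d["mtx"]
    return K[0,0]*q[0]/-q[2]+K[0,2], K[1,1]*(-q[1])/-q[2]+K[1,2]
def tool(st):  # rotation matrix of tool
    return R.from_euler('xyz',st["tcp_rot"],degrees=True).as_matrix()
E
python3 - <<'E'
from h import *
s=dict(np.load("pics/scene0.npz")); e=dict(np.load("pics/side0.npz"))
c=s["color"][170:370,180:340,::-1]; c=cv2.resize(c,None,fx=3,fy=3,interpolation=cv2.INTER_CUBIC)
c2=e["color"][170:345,330:430,::-1]; c2=cv2.resize(c2,None,fx=3,fy=3,interpolation=cv2.INTER_CUBIC)
o=np.zeros((600,800,3),np.uint8);o[:,:480]=c;o[:525,490:790]=c2
cv2.imwrite("pics/crop0.png",o)
P=cloud(s)
for n,(u,v) in dict(a=(207,320),b=(234,344),tq=(247,288),ye=(278,322),jar=(338,333),cup=(396,272),fun=(254,428),spr=(354,140)).items(): print(n,P[v,u].round(3))
P=cloud(s); m=(P[...,2]>.02)
x0=(slice(180,275),slice(255,325))
# block tops
for sl in [(slice(303,335),slice(190,222)),(slice(328,362),slice(218,250))]:
    Q=P[sl].reshape(-1,3);Q=Q[Q[:,2]>0.038]
    r=cv2.minAreaRect((Q[:,:2]*1000).astype(np.float32)); print(len(Q),np.median(Q[:,2]),r)
Q=P[x0].reshape(-1,3);Q=Q[Q[:,2]>0.010]
r=cv2.minAreaRect((Q[:,:2]*1000).astype(np.float32)); print(r,Q[:,2].max())
E
```

```text
a [ 0.481 -0.172  0.044]
b [ 0.554 -0.176  0.044]
tq [ 0.496 -0.075  0.046]
ye [ 0.59  -0.091  0.046]
jar [ 0.701 -0.05   0.084]
cup [0.697 0.159 0.003]
fun [ 0.687 -0.268  0.053]
spr [0.451 0.334 0.078]
350 0.043626720590219215 ((682.17724609375, -258.96807861328125), (45.356536865234375, 489.4918212890625), 66.70121765136719)
375 0.04370555691471045 ((706.8062133789062, -278.01654052734375), (48.01728057861328, 427.5310363769531), 56.314598083496094)
((624.267822265625, -116.42001342773438), (118.79023742675781, 745.903076171875), 37.40473937988281) 1.064619386314566
```

View pics/crop0.png

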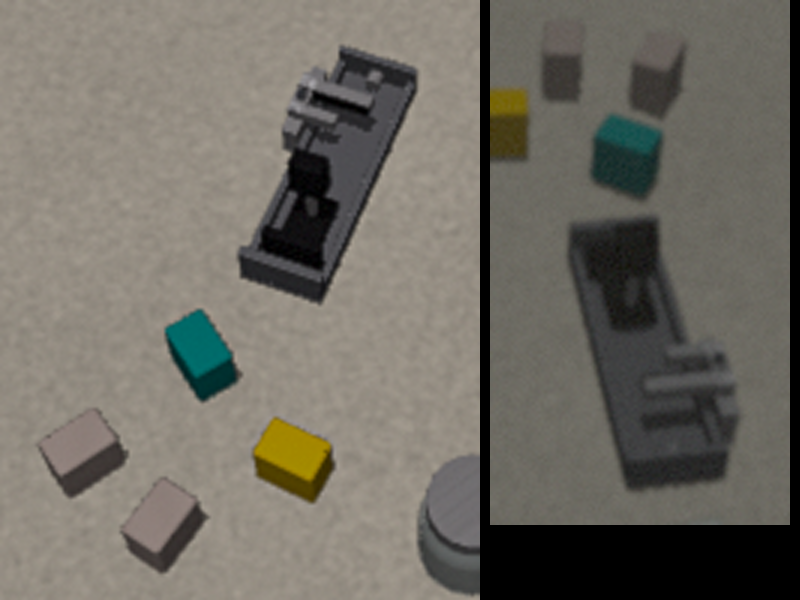

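Crop confirms it: off-white blocks at scene (207,320) and (234,344). The turquoise and yellow ones are the look-alikes. Next, coarse track pose from the depth.

```bash
python3 - <<'E'
from h import *
s=dict(np.load("pics/scene0.npz"))
P=cloud(s)
ok=s["range_z"]>0
def pts(sl,lo,hi):
    Q=P[sl][ok[sl]];return Q[(Q[:,2]>lo)&(Q[:,2]<hi)]
for n,sl in dict(A=(slice(303,335),slice(190,222)),B=(slice(328,362),slice(218,250))).items():
    Q=pts(sl,.041,.047); print(n,len(Q),np.median(Q[:,2]),cv2.minAreaRect((Q[:,:2]*1000).astype(np.float32)))
Q=pts((slice(180,275),slice(255,325)),.01,.2)
W=Q[Q[:,2]<.02]
print(cv2.minAreaRect((W[:,:2]*1000).astype(np.float32)))
K=Q[Q[:,2]>.07];print(len(K),K.mean(0),K[:,2].max(),cv2.minAreaRect((K[:,:2]*1000).astype(np.float32)))
E
```

```text
A 297 0.04379077714878621 ((475.2836608886719, -169.57659912109375), (43.34941101074219, 31.35161018371582), 74.9672622680664)
B 311 0.04387366302534512 ((548.9474487304688, -172.99061584472656), (30.596582412719727, 43.98549270629883), 4.000409126281738)
((453.5674133300781, 98.05162811279297), (74.34427642822266, 192.2845916748047), 18.010313034057617)
128 [0.47149441 0.06467004 0.07939808] 0.08648082951304792 ((470.4241943359375, 66.10223388671875), (26.937341690063477, 19.16828155517578), 18.177635192871094)
```

```bash
cat >> h.py <<'E'
def plan(target,jawdeg,st=None):
    """target TCP xyz, jaw axis heading deg (mod 180), tool straight down -> shift, rotvec in tool axes"""
    from station import robot
    st=st or robot.read_state(); A=tool(st); best=None
    for k in (0,180):
        a=np.radians(jawdeg+k); x=np.array([0,0,-1.]);y=np.array([np.cos(a),np.sin(a),0]);B=np.c_[x,y,np.cross(x,y)]
        rv=R.from_matrix(A.T@B).as_rotvec()
        print("k",k,"shift",(A.T@(np.array(target)-st["position"])).round(4),"rv",rv.round(3),"deg",np.degrees(np.linalg.norm(rv)).round(1))
E
python3 - <<'E'
from h import *
from station import robot
st=robot.read_state();A=tool(st);print(A.round(3))
d=dict(np.load("pics/wrist0.npz"));print((A.T@(d["T"][:3,3]-st["position"])).round(3)); print((A.T@d["T"][:3,:3]).round(3))
# view pose
plan([0.47,0.075,0.27],198)
E
```

```text
[[-0.     0.417  0.909]
 [-0.001  0.909 -0.417]
 [-1.    -0.001 -0.   ]]
[-0.155  0.    -0.078]
[[ 0.     0.28  -0.96 ]
 [ 1.     0.001  0.   ]
 [ 0.001 -0.96  -0.28 ]]
k 0 shift [-0.0406 -0.4109  0.396 ] rv [-2.315e+00 -1.000e-03  0.000e+00] deg 132.6
k 180 shift [-0.0406 -0.4109  0.396 ] rv [0.827 0.    0.001] deg 47.4
```

```bash
python3 - <<'E'
from h import *
plan([0.495,-0.01,0.27],18)
E
```

```text
k 0 shift [-0.0405 -0.4777  0.4541] rv [0.827 0.    0.001] deg 47.4
k 180 shift [-0.0405 -0.4777  0.4541] rv [-2.315e+00 -1.000e-03  0.000e+00] deg 132.6
```

```bash
python3 -m handwheel '0.093 -0.0405 -0.478 0.454 0.827 0 0; 0.093 -0.0405 -0.478 0.454 0.827 0 0; 0.093 -0.0405 -0.478 0.454 0.827 0 0; 0.093 -0.0405 -0.478 0.454 0.827 0 0; 0.093 -0.0405 -0.478 0.454 0.827 0 0; 0.093 -0.0405 -0.478 0.454 0.827 0 0; 0.093 -0.0405 -0.478 0.454 0.827 0 0; 0.093 -0.0405 -0.478 0.454 0.827 0 0; 0.093 -0.0405 -0.478 0.454 0.827 0 0; 0.093 -0.0405 -0.478 0.454 0.827 0 0'; python3 - <<'E'
from h import *
plan([0.495,-0.01,0.27],18)
E
```

```text
time: 0.98
position: [0.4159, 0.2182, 0.2552]
tcp_rot: [-23.1, 90.0, -95.1]
contact_force: [0.5, 1.2, 0.0]
grip_width: 0.0933
k 0 shift [-0.0146  0.0047  0.2415] rv [0.    0.001 0.   ] deg 0.0
k 180 shift [-0.0146  0.0047  0.2415] rv [-3.141e+00 -0.000e+00  1.000e-03] deg 180.0
```

```bash
python3 -m handwheel '0.093 -0.015 0.005 0.242 0 0 0; 0.093 -0.015 0.005 0.242 0 0 0; 0.093 -0.015 0.005 0.242 0 0 0; 0.093 -0.015 0.005 0.242 0 0 0; 0.093 -0.015 0.005 0.242 0 0 0; 0.093 -0.015 0.005 0.242 0 0 0; 0.093 -0.015 0.005 0.242 0 0 0; 0.093 -0.015 0.005 0.242 0 0 0'; python3 - <<'E'
from h import *
from station import robot
d=robot.get_image("wrist");np.savez("pics/w1.npz",**d);cv2.imwrite("pics/w1.png",d["color"][:,:,::-1]);print(robot.read_state()["qvel"].round(2))
E
```

```text
time: 1.65
position: [0.4956, -0.0119, 0.27]
tcp_rot: [-76.5, 89.9, -148.6]
contact_force: [-0.2, 0.2, 0.1]
grip_width: 0.093
[ 2.02 -0.58  0.32  0.06 -0.02  0.3 ]
```

View pics/w1.png

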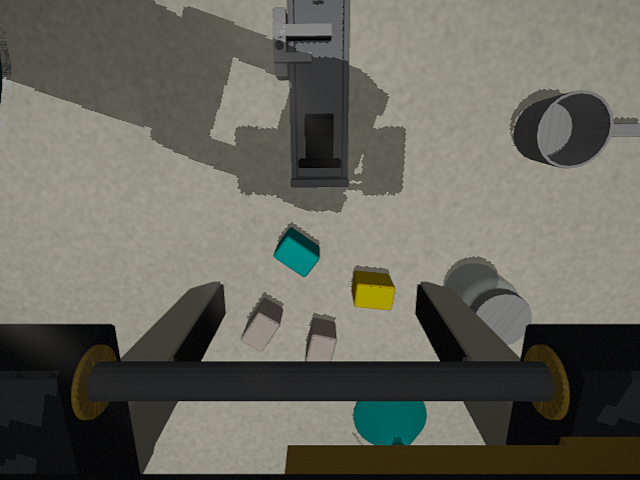

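Wrist view: track runs up at column 319 with the end wall at row 182. The knob's black top is at (319,125), and the catch with its tongue at (300,43). The off-white blocks are at (262,325) and (322,337). Measuring from this depth and RGB, then a second viewpoint.

```bash
cat >> h.py <<'E'
def measure(f):
    d=dict(np.load(f));P=cloud(d);ok=d["range_z"]>0
    hsv=cv2.cvtColor(d["color"],cv2.COLOR_RGB2HSV)
    Z=P[...,2]; reg=ok.copy()
    near=(np.abs(P[...,0]-.45)<.14)&(np.abs(P[...,1]-.09)<.15)
    # walls: 13..19 mm
    m=(near&(Z>.007)&(Z<.09)).astype(np.uint8); m=cv2.morphologyEx(m,cv2.MORPH_OPEN,np.ones((3,3),np.uint8))
    n,l,s,c=cv2.connectedComponentsWithStats(m); i=1+np.argmax(s[1:,4]); T=l==i
    k=T&(Z>.076);Q=P[k]; print("knobtop n",k.sum(),Q.mean(0).round(4) if len(Q) else None, np.median(Q[:,2]) if len(Q) else None, cv2.minAreaRect((Q[:,:2]*1000).astype(np.float32)) if len(Q)>4 else None, "px",np.argwhere(k).mean(0)[::-1] if len(Q) else None)
    w=T&(np.abs(Z-.016)<.003);Q=P[w];print("walls",w.sum(),cv2.minAreaRect((Q[:,:2]*1000).astype(np.float32)))
    return d,P,T
E
python3 - <<'E'
from h import *
d,P,T=measure("pics/w1.npz")
import numpy as np
c=d["color"][0:220,230:420,::-1];cv2.imwrite("pics/w1c.png",cv2.resize(c,None,fx=2.7,fy=2.7,interpolation=cv2.INTER_CUBIC))
ok=d["range_z"]>0
for (u0,u1,v0,v1) in [(235,290,285,355),(298,345,310,362)]:
    Q=P[v0:v1,u0:u1].reshape(-1,3);Q=Q[(Q[:,2]>.04)&(Q[:,2]<.048)];print(len(Q),np.median(Q[:,2]),cv2.minAreaRect((Q[:,:2]*1000).astype(np.float32)))
E
```

```text
knobtop n 0 None None None px None
walls 1983 ((453.45489501953125, 95.6759033203125), (72.31111907958984, 169.86688232421875), 18.000669479370117)
884 0.043589635103131186 ((473.1213684082031, -168.88619995117188), (43.90646743774414, 30.093597412109375), 74.72229766845703)
679 0.043632267894700705 ((546.8178100585938, -169.32583618164062), (29.862239837646484, 37.66069412231445), 5.067672252655029)
```

View pics/w1c.png

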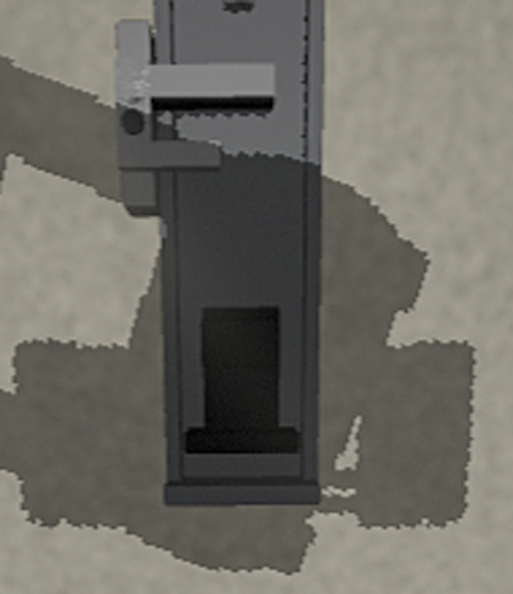

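```bash
python3 - <<'E'
from h import *
d=dict(np.load("pics/w1.npz"));P=cloud(d)
for v in range(108,175,5): print(v,P[v,319].round(4),d["range_z"][v,319].round(3))
g=d["color"][100:185,285:355].astype(float).mean(2)
K=cv2.resize(np.clip(g*4,0,255).astype(np.uint8),None,fx=8,fy=7,interpolation=cv2.INTER_CUBIC);cv2.imwrite("pics/w1k.png",K)
E
```

```text
108 [0.4635 0.0852 0.0046] 0.397
113 [0.465  0.0804 0.0032] 0.399
118 [0.4676 0.0731 0.0818] 0.326
123 [0.4689 0.0692 0.0819] 0.327
128 [0.4702 0.0651 0.0829] 0.327
133 [0.4715 0.0611 0.0813] 0.33
138 [0.4729 0.056  0.0141] 0.396
143 [0.4745 0.0511 0.0152] 0.396
148 [0.476  0.0462 0.0146] 0.398
153 [0.4776 0.0412 0.0147] 0.4
158 [0.4792 0.0362 0.0147] 0.401
163 [0.4804 0.0327 0.0345] 0.383
168 [0.4827 0.0253 0.005 ] 0.414
173 [0.4844 0.0199 0.004 ] 0.416
```

View pics/w1k.png

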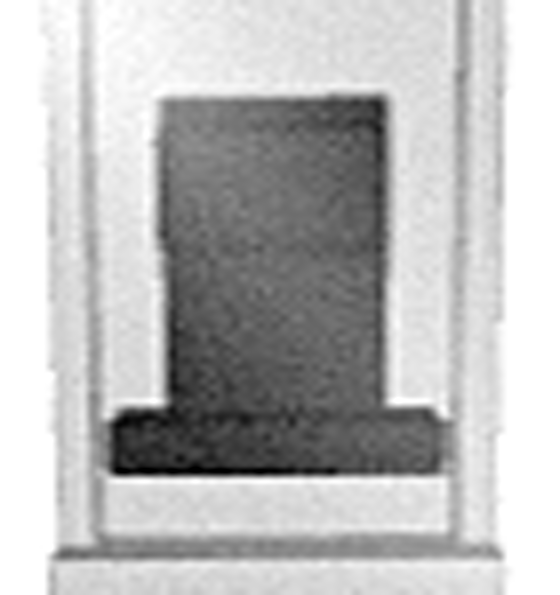

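```bash
cat >> h.py <<'E'
def rect(Q): 
    r=cv2.minAreaRect((Q[:,:2]*1000).astype(np.float32)); return np.round(r[0],1),np.round(r[1],1),round(r[2],1)
def band(f,lo,hi,cx=.45,cy=.09,rad=.14):
    d=dict(np.load(f));P=cloud(d);m=(d["range_z"]>0)&(P[...,2]>lo)&(P[...,2]<hi)&(np.hypot(P[...,0]-cx,P[...,1]-cy)<rad)
    return P[m],np.argwhere(m),d
E
python3 - <<'E'
from h import *
for f in ["pics/w1.npz","pics/scene0.npz"]:
    Q,px,d=band(f,.076,.09,.47,.066,.03);print(f,"knob",len(Q),Q.mean(0).round(4),np.median(Q[:,2]).round(4),rect(Q))
    Q,px,d=band(f,.030,.0365,.488,.01,.04);print(" endwall/face",len(Q),rect(Q))
    Q,px,d=band(f,.0325,.0345,.488,.01,.04);print(" endwall",len(Q),rect(Q))
    Q,px,d=band(f,.024,.045,.43,.10,.08);
    a=np.radians(108);ex=np.array([np.cos(a),np.sin(a)]);ey=np.array([-ex[1],ex[0]]);o=np.array([.486,.0165])
    t=np.c_[(Q[:,:2]-o)@ex,(Q[:,:2]-o)@ey,Q[:,2]]*1000
    for lo in range(95,175,4):
        s=t[(t[:,0]>=lo)&(t[:,0]<lo+4)]
        if len(s):print(lo,len(s),s[:,1].min().round(1),s[:,1].max().round(1),np.median(s[:,2]).round(1))
E
```

```text
pics/w1.npz knob 545 [0.4689 0.0665 0.0816] 0.0816 (array([468.8,  66.5]), array([25. , 15.3]), 17.8)
 endwall/face 791 (array([483. ,  22.6]), array([59.9, 27.1]), 17.8)
 endwall 469 (array([483.1,  22.6]), array([59.8, 26.9]), 17.8)
99 36 32.3 43.4 27.5
103 49 32.3 43.3 27.7
107 58 32.0 43.1 27.5
111 184 8.4 43.7 37.2
115 183 8.3 43.4 37.8
119 113 8.3 43.3 37.7
123 69 31.8 43.2 39.7
127 63 31.9 43.8 38.9
131 329 -10.6 43.8 37.0
135 286 -10.5 43.6 37.8
139 275 -10.5 43.4 37.8
143 130 -10.5 43.3 37.5
147 29 31.9 43.4 27.6
151 64 31.8 43.2 27.6
155 64 31.9 43.2 27.4
159 13 32.5 42.8 27.7
pics/scene0.npz knob 99 [0.4708 0.0657 0.0814] 0.0815 (array([470.1,  66.8]), array([26.3, 18.1]), 21.4)
 endwall/face 191 (array([483.8,  22.7]), array([61.3, 30. ]), 18.2)
 endwall 86 (array([484.6,  23.1]), array([59.5, 29.6]), 18.5)
99 10 30.4 41.8 28.7
103 7 31.3 42.6 28.4
107 10 31.2 42.6 28.5
111 58 7.0 41.2 34.2
115 25 6.5 42.8 38.1
119 19 7.3 40.4 37.2
123 12 30.0 40.7 39.1
127 13 4.1 42.5 39.6
131 66 -11.0 42.8 35.8
135 42 -12.1 43.4 38.0
139 45 -12.1 43.6 38.1
143 22 -11.3 43.3 37.5
147 2 36.7 41.6 36.2
151 8 31.5 40.9 30.1
155 3 31.9 38.1 27.6
159 5 32.6 42.7 26.1
```

Knob top is at (0.469,0.0665,0.0816) and the track heading is about 107.9°. By depth, the stop face sits near track x 131, so the stop should be felt at a pusher value of about 0.075. Hovering over the knob for a second view.

```bash
python3 - <<'E'
from h import *
plan([0.469,0.0665,0.15],17.9)
E
```

```text
k 0 shift [ 0.1201 -0.0013 -0.0816] rv [0.    0.    0.001] deg 0.1
k 180 shift [ 0.1201 -0.0013 -0.0816] rv [-3.141e+00 -1.000e-03  0.000e+00] deg 180.0
```

```bash
python3 -m handwheel '0.06 0.12 -0.001 -0.0815 0 0 0; 0.06 0.12 -0.001 -0.0815 0 0 0; 0.06 0.12 -0.001 -0.0815 0 0 0; 0.06 0.12 -0.001 -0.0815 0 0 0; 0.06 0.12 -0.001 -0.0815 0 0 0; 0.06 0.12 -0.001 -0.0815 0 0 0'; python3 - <<'E'
from h import *
from station import robot
d=robot.get_image("wrist");np.savez("pics/w2.npz",**d);cv2.imwrite("pics/w2.png",d["color"][:,:,::-1]);print(robot.read_state()["qvel"].round(2))
f="pics/w2.npz"
Q,px,d=band(f,.076,.09,.47,.066,.03)
if len(Q):print(f,"knob",len(Q),Q.mean(0).round(4),np.median(Q[:,2]).round(4),rect(Q))
a=np.radians(107.9);ex=np.array([np.cos(a),np.sin(a)]);ey=np.array([-ex[1],ex[0]]);o=np.array([.486,.0165])
Q,px,d=band(f,.024,.045,.43,.12,.10)
t=np.c_[(Q[:,:2]-o)@ex,(Q[:,:2]-o)@ey,Q[:,2]]*1000
for lo in range(95,190,3):
    s=t[(t[:,0]>=lo)&(t[:,0]<lo+3)]
    if len(s):print(lo,len(s),s[:,1].min().round(1),s[:,1].max().round(1),np.median(s[:,2]).round(1))
plan([0.469,0.0665,0.062],17.9)
E
```

```text
time: 2.2
position: [0.4687, 0.0676, 0.1501]
tcp_rot: [-90.3, 89.9, -162.2]
contact_force: [-0.1, 0.3, 0.3]
grip_width: 0.061
[-1.25 -0.25 -1.46  0.01 -0.22 -0.11]
pics/w2.npz knob 994 [0.4686 0.0675 0.0814] 0.0816 (array([468.8,  66.8]), array([25.2, 16.1]), 18.6)
101 66 32.0 43.5 27.7
104 64 32.3 43.4 27.6
107 74 32.0 44.1 27.7
110 90 8.4 43.9 37.1
113 204 8.4 43.6 37.9
116 218 8.4 44.1 37.7
119 183 8.4 44.0 37.9
122 81 31.9 43.9 38.3
125 97 31.9 43.9 40.1
128 77 31.9 43.7 38.2
131 278 -10.8 44.1 37.7
134 338 -10.9 44.1 37.8
137 387 -10.8 43.9 37.8
140 404 -10.9 43.9 37.8
143 201 -10.8 43.7 37.7
146 71 32.0 43.7 27.7
149 84 32.3 43.8 27.8
152 68 32.3 43.6 27.7
155 88 32.2 44.4 27.8
158 69 32.2 43.9 27.6
179 436 -29.1 31.6 27.5
182 434 -28.9 31.4 27.8
185 26 -26.8 30.7 27.0
k 0 shift [ 0.0893 -0.0007  0.0003] rv [ 0.002  0.001 -0.   ] deg 0.1
k 180 shift [ 0.0893 -0.0007  0.0003] rv [-3.139e+00  1.000e-03  1.000e-03] deg 179.9
```

View pics/w2.png

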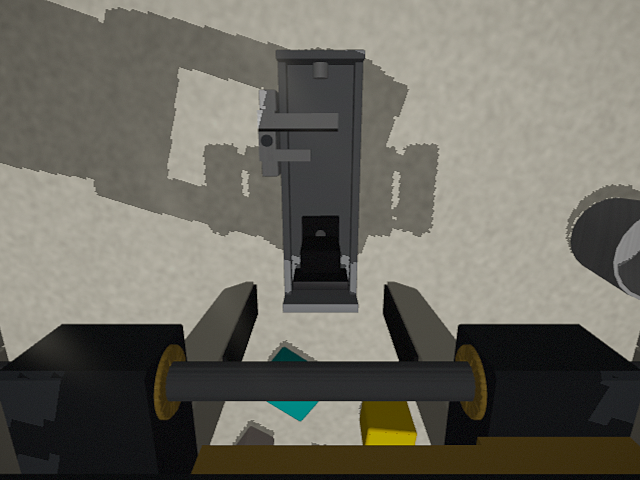

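Wrist view: knob at (320,235) centred between the fingers, tooth at (293,155), stop bar at (310,121). Both views agree within 1 mm. Descend, then close across the track.

```bash
python3 -m handwheel '0.06 0.04 -0.0005 0 0.002 0 0; 0.06 0.08 -0.0005 0 0.002 0 0; 0.06 0.088 -0.0005 0 0.002 0 0; 0.06 0.088 -0.0005 0 0.002 0 0;0.06 0.088 -0.0005 0 0.002 0 0' 25; python3 -m handwheel '0.03 0 0 0 0 0 0; 0.02 0 0 0 0 0 0; 0.015 0 0 0 0 0 0; 0.015 0 0 0 0 0 0; 0.015 0 0 0 0 0 0; 0.015 0 0 0 0 0 0' 25
```

```text
time: 2.67
position: [0.4701, 0.0666, 0.0656]
tcp_rot: [63.5, 89.9, -8.6]
contact_force: [1.0, -0.2, 1.1]
grip_width: 0.0598
time: 3.17
position: [0.4697, 0.0666, 0.0658]
tcp_rot: [39.8, 89.9, -32.4]
contact_force: [-12.2, -2.1, 12.3]
grip_width: 0.0254
```

```bash
python3 -m handwheel '0.015 0 0 0 0 0 0;0.015 0 0 0 0 0 0' 25; python3 - <<'E'
from h import *
from station import robot
st=robot.read_state();print(st["contact_force"],st["position"],(tool(st).T@st["contact_force"]).round(2),st["qvel"].round(2));print(tool(st).round(3))
E
```

```text
time: 3.33
position: [0.4695, 0.0665, 0.066]
tcp_rot: [-1.2, 90.0, -73.3]
contact_force: [-5.6, -1.5, 5.0]
grip_width: 0.026
[-5.58699794 -1.5061843   4.99404877] [0.46946022 0.06647368 0.06595144] [-4.99 -5.78 -0.28] [ 0.05  0.07 -0.05  0.01 -0.17 -0.01]
[[ 0.     0.952  0.307]
 [-0.001  0.307 -0.952]
 [-1.    -0.     0.001]]
```

```bash
python3 -m handwheel '0.015 -0.0005 -0.0005 -0.004 0 0 0;0.015 -0.0005 -0.0005 -0.01 0 0 0;0.015 -0.0005 -0.0005 -0.017 0 0 0;0.015 -0.0005 -0.0005 -0.024 0 0 0;0.015 -0.0005 -0.0005 -0.031 0 0 0;0.015 -0.0005 -0.0005 -0.038 0 0 0;0.015 -0.0005 -0.0005 -0.045 0 0 0;0.015 -0.0005 -0.0005 -0.052 0 0 0;0.015 -0.0005 -0.0005 -0.057 0 0 0;0.015 -0.0005 -0.0005 -0.058 0 0 0' 25;  cat > s.py <<'E'
from h import *
from station import robot
st=robot.read_state();a=np.radians(107.9);ex=np.array([np.cos(a),np.sin(a),0]);ey=np.array([-ex[1],ex[0],0]);o=np.array([.4847,.0170,0])
p=st["position"]-o
print("t",st["time"],"track xyz mm",(np.array([p@ex,p@ey,p[2]])*1000).round(1),"p(if held)",round(p@ex*1000-52,1),"F track",np.round([st["contact_force"]@ex,st["contact_force"]@ey,st["contact_force"][2]],2),"w",st["grip_width"].round(4),"jaw yaw",np.degrees(np.arctan2(tool(st)[1,1],tool(st)[0,1])).round(2))
E
python3 s.py
```

```text
time: 4.17
position: [0.4508, 0.1221, 0.0661]
tcp_rot: [-11.6, 89.9, -83.7]
contact_force: [2.0, -6.9, -3.6]
grip_width: 0.0254Traceback (most recent call last):
  File "s.py", line 5, in <module>
    print("t",st["time"],"track xyz mm",(np.array([p@ex,p@ey,p[2]])*1000).round(1),"p(if held)",round(p@ex*1000-52,1),"F track",np.round([st["contact_force"]@ex,st["contact_force"]@ey,st["contact_force"][2]],2),"w",st["grip_width"].round(4),"jaw yaw",np.degrees(np.arctan2(tool(st)[1,1],tool(st)[0,1])).round(2))
                                                                                                                                                                                                                       ^^^^^^^^^^^^^^^^^^^^^^
AttributeError: 'float' object has no attribute 'round'
```

```bash
sed -i 's/st\["grip_width"\].round(4)/round(float(st["grip_width"]),4)/' s.py; python3 s.py; python3 -m handwheel '0.015 0 0 -0.003 0 0 0;0.015 0 0 -0.007 0 0 0;0.015 0 0 -0.010 0 0 0;0.015 0 0 -0.010 0 0 0' 25; python3 s.py
```

```text
t 4.1667 track xyz mm [110.5  -0.   66.1] p(if held) 58.5 F track [-7.22  0.22 -3.6 ] w 0.0254 jaw yaw 17.93
time: 4.5
position: [0.4475, 0.132, 0.0661]
tcp_rot: [-5.8, 89.8, -77.9]
contact_force: [1.0, -7.5, -0.8]
grip_width: 0.0261
t 4.5 track xyz mm [120.8   0.   66.1] p(if held) 68.8 F track [-7.47  1.34 -0.83] w 0.0261 jaw yaw 17.96
```

```bash
python3 -m handwheel '0.015 0 0 -0.002 0 0 0;0.015 0 0 -0.003 0 0 0;0.015 0 0 -0.003 0 0 0' 25; python3 s.py;  python3 -m handwheel '0.015 0 0 -0.002 0 0 0;0.015 0 0 -0.002 0 0 0' 25; python3 s.py
```

```text
time: 4.75
position: [0.4465, 0.135, 0.066]
tcp_rot: [-2.5, 89.8, -74.5]
contact_force: [1.6, -7.0, -1.6]
grip_width: 0.0256
t 4.75 track xyz mm [1.24e+02 1.00e-01 6.60e+01] p(if held) 72.0 F track [-7.14  0.61 -1.64] w 0.0256 jaw yaw 17.97
time: 4.92
position: [0.4459, 0.137, 0.066]
tcp_rot: [-0.0, 89.7, -72.0]
contact_force: [2.3, -7.3, -1.0]
grip_width: 0.0256
t 4.9167 track xyz mm [1.261e+02 1.000e-01 6.600e+01] p(if held) 74.1 F track [-7.65  0.02 -1.03] w 0.0256 jaw yaw 17.98
```

```bash
python3 -m handwheel '0.015 0 0 -0.0015 0 0 0;0.015 0 0 -0.0015 0 0 0' 25; python3 s.py
```

```text
time: 5.08
position: [0.4454, 0.1386, 0.066]
tcp_rot: [2.2, 89.6, -69.8]
contact_force: [1.9, -7.3, -1.7]
grip_width: 0.0262
t 5.0833 track xyz mm [1.278e+02 1.000e-01 6.600e+01] p(if held) 75.8 F track [-7.55  0.39 -1.75] w 0.0262 jaw yaw 17.99
```

```bash
python3 -m handwheel '0.015 0 0 -0.001 0 0 0;0.015 0 0 -0.001 0 0 0' 25; python3 s.py; python3 -m handwheel '0.015 0 0 -0.001 0 0 0;0.015 0 0 -0.001 0 0 0' 25; python3 s.py
```

```text
time: 5.25
position: [0.4452, 0.139, 0.066]
tcp_rot: [2.2, 89.5, -69.8]
contact_force: [3.7, -12.7, -2.1]
grip_width: 0.0259
t 5.25 track xyz mm [1.282e+02 1.000e-01 6.600e+01] p(if held) 76.2 F track [-13.17   0.42  -2.05] w 0.0259 jaw yaw 17.99
time: 5.42
position: [0.4451, 0.1391, 0.0659]
tcp_rot: [2.3, 89.3, -69.7]
contact_force: [5.9, -16.3, -1.2]
grip_width: 0.0254
t 5.4167 track xyz mm [1.284e+02 1.000e-01 6.590e+01] p(if held) 76.4 F track [-17.29  -0.64  -1.24] w 0.0254 jaw yaw 17.99
```

Rubber stop felt: force rose 7.5 → 13 → 17 N within 0.6 mm at about 0.0757. Ease 2 mm off it, then slide 12 mm to +y.

```bash
python3 -m handwheel '0.015 0 0 0.001 0 0 0;0.015 0 0 0.002 0 0 0;0.015 0 0 0.002 0 0 0' 25; python3 s.py
```

```text
time: 5.67
position: [0.4457, 0.1371, 0.0659]
tcp_rot: [2.2, 89.3, -69.8]
contact_force: [1.8, -7.3, -1.2]
grip_width: 0.0258
t 5.6667 track xyz mm [126.3   0.2  65.9] p(if held) 74.3 F track [-7.47  0.5  -1.25] w 0.0258 jaw yaw 17.99
```

```bash
python3 -m handwheel '0.015 0 -0.003 0 0 0 0;0.015 0 -0.006 0 0 0 0;0.015 0 -0.006 0 0 0 0' 25; python3 s.py
```

```text
time: 5.92
position: [0.4398, 0.1352, 0.066]
tcp_rot: [3.0, 89.2, -69.0]
contact_force: [1.6, -7.2, -0.5]
grip_width: 0.0259
t 5.9167 track xyz mm [126.3   6.4  66. ] p(if held) 74.3 F track [-7.37  0.68 -0.53] w 0.0259 jaw yaw 17.99
```

```bash
python3 -m handwheel '0.015 0 -0.003 0 0 0 0;0.015 0 -0.006 0 0 0 0;0.015 0 -0.006 0 0 0 0' 25; python3 s.py
```

```text
time: 6.17
position: [0.4338, 0.1333, 0.066]
tcp_rot: [3.5, 89.1, -68.5]
contact_force: [2.9, -7.2, -1.0]
grip_width: 0.0258
t 6.1667 track xyz mm [126.3  12.7  66. ] p(if held) 74.3 F track [-7.75 -0.5  -0.97] w 0.0258 jaw yaw 17.99
```

```bash
python3 -m handwheel '0.015 0 0 0.001 0 0 0;0.015 0 0 0.002 0 0 0;0.015 0 0 0.002 0 0 0' 25; python3 s.py;  python3 -m handwheel '0.015 0 0 0.001 0 0 0;0.015 0 0 0.001 0 0 0' 25; python3 s.py
```

```text
time: 6.42
position: [0.4344, 0.1313, 0.066]
tcp_rot: [3.7, 89.1, -68.3]
contact_force: [1.7, -6.4, -1.9]
grip_width: 0.0257
t 6.4167 track xyz mm [124.2  12.8  66. ] p(if held) 72.2 F track [-6.63  0.31 -1.94] w 0.0257 jaw yaw 17.99
time: 6.58
position: [0.4345, 0.1307, 0.066]
tcp_rot: [4.0, 89.1, -68.0]
contact_force: [0.6, -2.3, -0.6]
grip_width: 0.0256
t 6.5833 track xyz mm [123.7  12.8  66. ] p(if held) 71.7 F track [-2.34  0.08 -0.64] w 0.0256 jaw yaw 18.0
```

```bash
python3 -m handwheel '0.015 0 0 0.0004 0 0 0;0.015 0 0 0.0004 0 0 0' 25; python3 s.py;  python3 -m handwheel '0.03 0 0 0 0 0 0;0.036 0 0 0 0 0 0;0.04 0 0 0 0 0 0;0.045 0 0 0 0 0 0; 0.05 0 0 0 0 0 0' 25; python3 s.py
```

```text
time: 6.75
position: [0.4346, 0.1307, 0.066]
tcp_rot: [4.6, 89.1, -67.4]
contact_force: [0.9, -1.1, -0.6]
grip_width: 0.026
t 6.75 track xyz mm [123.6  12.8  66. ] p(if held) 71.6 F track [-1.38 -0.54 -0.62] w 0.026 jaw yaw 18.0
time: 7.17
position: [0.4346, 0.1307, 0.066]
tcp_rot: [4.8, 89.1, -67.2]
contact_force: [-0.2, -0.2, 0.5]
grip_width: 0.0474
t 7.1667 track xyz mm [123.6  12.8  66. ] p(if held) 71.6 F track [-0.12  0.29  0.5 ] w 0.0474 jaw yaw 18.01
```

Knob hooked and released: the residual hand force was about 1 N before opening. I'll lift straight up and check that it stays.

```bash
python3 -m handwheel '0.06 -0.02 0 0 0 0 0;0.06 -0.06 0 0 0 0 0;0.06 -0.10 0 0 0 0 0;0.06 -0.14 0 0 0 0 0;0.06 -0.14 0 0 0 0 0' ; python3 - <<'E'
from h import *
from station import robot
d=robot.get_image("scene");np.savez("pics/s1.npz",**d)
c=d["color"][170:370,180:340,::-1];cv2.imwrite("pics/s1.png",cv2.resize(c,None,fx=3,fy=3,interpolation=cv2.INTER_CUBIC))
plan([0.473,-0.169,0.16],74.8)
E
```

```text
time: 7.58
position: [0.4355, 0.1332, 0.2141]
tcp_rot: [34.1, 88.9, -37.9]
contact_force: [-0.0, 0.2, 1.4]
grip_width: 0.0602
k 0 shift [ 0.0546 -0.0576  0.2982] rv [-0.991  0.018  0.001] deg 56.8
k 180 shift [ 0.0546 -0.0576  0.2982] rv [ 2.15e+00  1.00e-03 -2.10e-02] deg 123.2
```

View pics/s1.png

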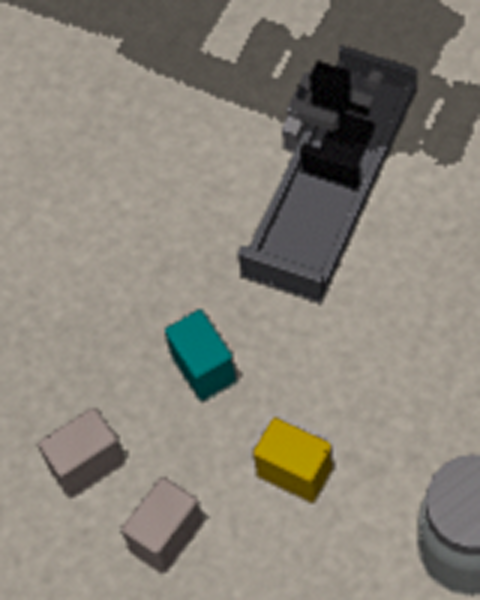

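The pusher stays back by itself, with the knob hooked at crop (330,85), and the bay is empty. Now to block A.

```bash
python3 -m handwheel '0.06 0.02 -0.0576 0.298 -0.991 0.018 0;0.06 0.02 -0.0576 0.298 -0.991 0.018 0;0.06 0.02 -0.0576 0.298 -0.991 0.018 0;0.06 0.02 -0.0576 0.298 -0.991 0.018 0;0.06 0.02 -0.0576 0.298 -0.991 0.018 0;0.06 0.02 -0.0576 0.298 -0.991 0.018 0;0.06 0.054 -0.0576 0.298 -0.991 0.018 0;0.06 0.054 -0.0576 0.298 -0.991 0.018 0;0.06 0.054 -0.0576 0.298 -0.991 0.018 0;0.06 0.054 -0.0576 0.298 -0.991 0.018 0'; cat > b.py <<'E'
from h import *
from station import robot
import sys
n=sys.argv[1]
d=robot.get_image("wrist");np.savez(f"pics/{n}.npz",**d);cv2.imwrite(f"pics/{n}.png",d["color"][:,:,::-1])
for c in [(.473,-.169),(.547,-.171),(.494,-.078),(.586,-.093)]:
    Q,px,_=band(f"pics/{n}.npz",.0405,.048,c[0],c[1],.036)
    if len(Q)>10: print(c,len(Q),np.median(Q[:,2]).round(4),rect(Q),"px",px.mean(0)[::-1].round())
E
python3 b.py w3; python3 s.py
```

```text
time: 8.47
position: [0.4719, -0.1718, 0.1571]
tcp_rot: [-170.4, 89.7, 174.8]
contact_force: [0.6, 0.6, 0.0]
grip_width: 0.0598
(0.473, -0.169) 2179 0.0436 (array([ 472.9, -169.9]), array([43.6, 29.8]), 74.3) px [323. 240.]
(0.547, -0.171) 1799 0.0437 (array([ 547.2, -173.7]), array([30.4, 43.9]), 4.7) px [342. 327.]
(0.494, -0.078) 2275 0.0436 (array([486.5, -70. ]), array([30. , 44.1]), 72.1) px [457. 223.]
(0.586, -0.093) 275 0.0434 (array([566.8, -84.8]), array([16.8, 16.8]), 22.6) px [453. 323.]
t 8.5167 track xyz mm [-174.3   69.5  158.3] p(if held) -226.3 F track [-0.25  0.46  0.37] w 0.0601 jaw yaw 74.72
```

View pics/w3.png

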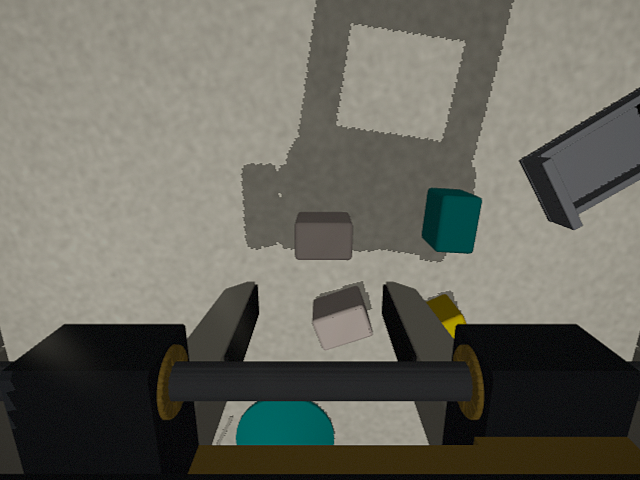

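Wrist view: off-white block A at (323,240) is centred between the fingers, block B is at (342,320), and turquoise is clear at (455,220).

```bash
python3 - <<'E'
from h import *
plan([0.4732,-0.1698,0.028],74.5)
E
```

```text
k 0 shift [0.1303 0.0007 0.0014] rv [ 0.004 -0.004  0.   ] deg 0.3
k 180 shift [0.1303 0.0007 0.0014] rv [-3.138 -0.    -0.006] deg 179.8
```

```bash
python3 -m handwheel '0.06 0.04 0.0007 0.0014 0.004 -0.004 0;0.06 0.08 0.0007 0.0014 0.004 -0.004 0;0.06 0.115 0.0007 0.0014 0.004 -0.004 0;0.06 0.13 0.0007 0.0014 0.004 -0.004 0;0.06 0.13 0.0007 0.0014 0.004 -0.004 0;0.06 0.13 0.0007 0.0014 0.004 -0.004 0' 12;  python3 -m handwheel '0.05 0 0 0 0 0 0;0.045 0 0 0 0 0 0;0.038 0 0 0 0 0 0;0.035 0 0 0 0 0 0;0.035 0 0 0 0 0 0;0.035 0 0 0 0 0 0' 12; python3 - <<'E'
from h import *
from station import robot
st=robot.read_state();print((tool(st).T@st["contact_force"]).round(2))
E
```

```text
time: 9.02
position: [0.473, -0.169, 0.0283]
tcp_rot: [-178.0, 90.0, 166.4]
contact_force: [-0.7, -0.0, 0.9]
grip_width: 0.0598
time: 9.52
position: [0.4738, -0.1692, 0.0298]
tcp_rot: [0.4, 89.9, -15.2]
contact_force: [-2.0, 2.3, 6.7]
grip_width: 0.0436
[-6.75  1.65 -2.54]
```

```bash
python3 -m handwheel '0.035 -0.01 0 0 0 0 0;0.035 -0.04 0 0 0 0 0;0.035 -0.08 0 0 0 0 0;0.035 -0.11 0 0 0 0 0;0.035 -0.11 0 0 0 0 0' 12; python3 - <<'E'
from h import *
a=np.radians(107.9);ex=np.array([np.cos(a),np.sin(a),0]);o=np.array([.4847,.0170,0])
plan(o+.0175*ex+[0,0,.14],17.9)
E
```

```text
time: 9.93
position: [0.4757, -0.17, 0.1476]
tcp_rot: [-5.9, 89.4, -21.5]
contact_force: [0.7, -0.5, -0.4]
grip_width: 0.044
k 0 shift [ 0.0069  0.1971 -0.0513] rv [ 0.986  0.01  -0.004] deg 56.5
k 180 shift [ 0.0069  0.1971 -0.0513] rv [-2.155  0.005  0.012] deg 123.5
```

```bash
python3 -m handwheel '0.035 0 0.197 -0.051 0.986 0.01 0;0.035 0 0.197 -0.051 0.986 0.01 0;0.035 0 0.197 -0.051 0.986 0.01 0;0.035 0 0.197 -0.051 0.986 0.01 0;0.035 0 0.197 -0.051 0.986 0.01 0;0.035 0 0.197 -0.051 0.986 0.01 0;0.035 0 0.197 -0.051 0.986 0.01 0;0.035 0 0.197 -0.051 0.986 0.01 0;0.035 0 0.197 -0.051 0.986 0.01 0;0.035 0 0.197 -0.051 0.986 0.01 0' 12; python3 - <<'E'
from h import *
from station import robot
d=robot.get_image("wrist");np.savez("pics/w4.npz",**d);cv2.imwrite("pics/w4.png",d["color"][:,:,::-1])
d=robot.get_image("scene");np.savez("pics/s2.npz",**d)
d2=robot.get_image("side");
c=cv2.resize(d["color"][160:290,230:350,::-1],None,fx=4,fy=4,interpolation=cv2.INTER_CUBIC);c2=cv2.resize(d2["color"][190:340,330:430,::-1],None,fx=3.4,fy=3.4,interpolation=cv2.INTER_CUBIC)
o=np.zeros((520,800,3),np.uint8);o[:,:480]=c;o[:510,:][:,460:800]=c2[:510,:340];cv2.imwrite("pics/s2.png",o)
a=np.radians(107.9);ex=np.array([np.cos(a),np.sin(a),0]);o=np.array([.4847,.0170,0])
plan(o+.0175*ex+[0,0,.14],17.9)
E
python3 s.py
```

```text
time: 10.77
position: [0.4794, 0.0337, 0.1473]
tcp_rot: [111.6, 89.8, 39.4]
contact_force: [0.3, 0.1, -1.1]
grip_width: 0.0439
k 0 shift [ 0.0071 -0.0001 -0.0003] rv [ 0.003 -0.002 -0.004] deg 0.3
k 180 shift [ 0.0071 -0.0001 -0.0003] rv [-3.139e+00  6.000e-03 -3.000e-03] deg 179.8
t 10.9167 track xyz mm [ 1.720e+01 -1.000e-01  1.471e+02] p(if held) -34.8 F track [-0.52  0.04 -1.3 ] w 0.0441 jaw yaw 18.06
```

View pics/w4.png

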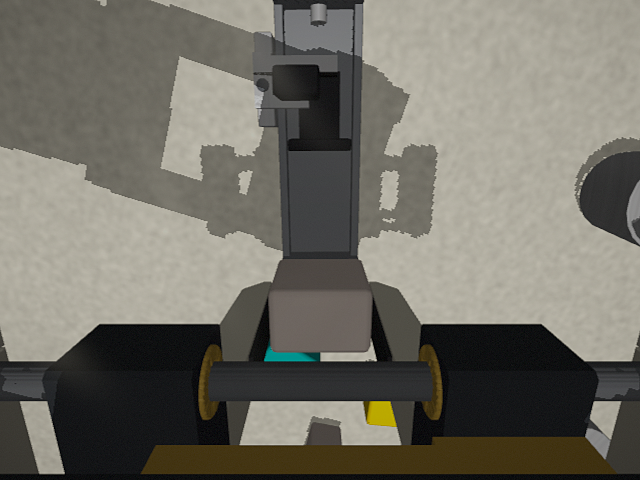

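View pics/s2.png

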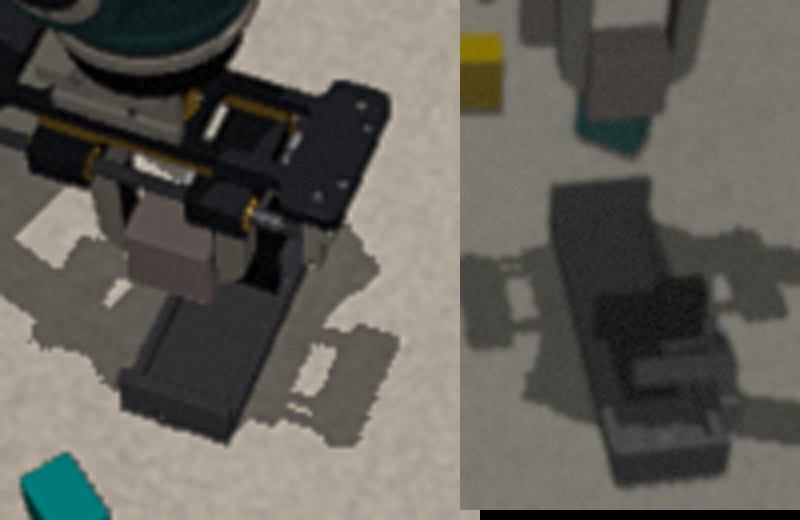

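The block is held squarely above the bay at wrist (320,305), and the pusher is hooked at (318,110). Measuring the block in hand in the track frame.

```bash
cat > hb.py <<'E'
from h import *
import sys
a=np.radians(107.9);ex=np.array([np.cos(a),np.sin(a)]);ey=np.array([-ex[1],ex[0]]);o=np.array([.4847,.0170])
f,lo,hi=sys.argv[1],float(sys.argv[2]),float(sys.argv[3])
d=dict(np.load(f));P=cloud(d);hsv=cv2.cvtColor(d["color"],cv2.COLOR_RGB2HSV)
t=np.dstack([(P[...,:2]-o)@ex,(P[...,:2]-o)@ey,P[...,2]])*1000
m=(d["range_z"]>0)&(t[...,0]>-25)&(t[...,0]<100)&(np.abs(t[...,1])<26)&(t[...,2]>lo)&(t[...,2]<hi)
c=d["color"].astype(int); m&=(c[...,0]-c[...,2]>4)
m=cv2.morphologyEx(m.astype(np.uint8),cv2.MORPH_OPEN,np.ones((3,3)))>0
Q=t[m]; print(len(Q),"pct x",np.percentile(Q[:,0],[1,5,50,95,99]).round(1),"y",np.percentile(Q[:,1],[1,5,50,95,99]).round(1),"z",np.percentile(Q[:,2],[1,5,50,95,99]).round(1))
top=Q[Q[:,2]>np.percentile(Q[:,2],98)-3]; print("top",rect(top[:,:2]/1000),np.linalg.lstsq(np.c_[top[:,:2],np.ones(len(top))],top[:,2],rcond=None)[0].round(3))
bk=Q[Q[:,2]<np.percentile(Q[:,2],98)-5]
if len(bk)>50: print("face fit x=a*y+b*z+c",np.linalg.lstsq(np.c_[bk[:,1:],np.ones(len(bk))],bk[:,0],rcond=None)[0].round(3))
E
python3 hb.py pics/w4.npz 90 190; python3 hb.py pics/s2.npz 90 190
```

```text
10079 pct x [ 4.5  6.9 26.5 33.  33.2] y [-25.3 -21.5   0.   23.1  25.3] z [122.3 129.6 160.8 167.2 186.1]
top (array([26.,  0.]), array([51.9,  2.9]), 89.9) [ 3.4000e-01 -2.0000e-03  1.7553e+02]
face fit x=a*y+b*z+c [ 1.0000e-02 -4.3100e-01  9.0555e+01]
489 pct x [ 1.2  2.1  4.9 24.  28.2] y [-24.8 -22.8   0.2  19.1  23.2] z [120.6 124.7 158.1 163.7 166.7]
top (array([15.2, -2.2]), array([26.1, 46.5]), 0.1) [-4.7000e-02 -5.4000e-02  1.6448e+02]
face fit x=a*y+b*z+c [  0.024   0.145 -15.349]
```

```bash
python3 -m handwheel '0.035 0.03 0 0 0.003 -0.002 -0.004;0.035 0.06 0 0 0.003 -0.002 -0.004;0.035 0.085 0 0 0.003 -0.002 -0.004;0.035 0.10 0 0 0.003 -0.002 -0.004;0.035 0.107 0 0 0.003 -0.002 -0.004;0.035 0.107 0 0 0.003 -0.002 -0.004;0.035 0.107 0 0 0.003 -0.002 -0.004' 12; python3 s.py
```

```text
time: 11.5
position: [0.4801, 0.0336, 0.0409]
tcp_rot: [23.4, 90.0, -48.7]
contact_force: [-0.8, 0.8, -0.5]
grip_width: 0.0439
t 11.5 track xyz mm [17.2 -0.7 40.9] p(if held) -34.8 F track [ 0.99  0.49 -0.46] w 0.0439 jaw yaw 17.92
```

```bash
python3 -m handwheel '0.035 0.003 -0.0005 0 0 0 0;0.035 0.006 -0.0005 0 0 0 0;0.035 0.006 -0.0005 0 0 0 0' 12; python3 s.py;python3 -m handwheel '0.035 0.0015 0 0 0 0 0;0.035 0.0015 0 0 0 0 0' 12; python3 s.py
```

```text
time: 11.75
position: [0.4798, 0.0334, 0.0351]
tcp_rot: [51.4, 89.9, -20.7]
contact_force: [0.2, -0.5, -1.7]
grip_width: 0.0437
t 11.75 track xyz mm [17.1 -0.4 35.1] p(if held) -34.9 F track [-0.49 -0.01 -1.7 ] w 0.0437 jaw yaw 17.93
time: 11.92
position: [0.48, 0.0334, 0.0339]
tcp_rot: [60.0, 89.9, -12.0]
contact_force: [-0.8, -0.6, -0.9]
grip_width: 0.0439
t 11.9167 track xyz mm [17.1 -0.6 33.9] p(if held) -34.9 F track [-0.36  1.   -0.93] w 0.0439 jaw yaw 17.94
```

```bash
python3 -m handwheel '0.035 0.001 0 0 0 0 0;0.035 0.001 0 0 0 0 0' 12; python3 s.py; python3 -m handwheel '0.035 0.001 0 0 0 0 0;0.035 0.001 0 0 0 0 0' 12; python3 s.py
```

```text
time: 12.08
position: [0.4801, 0.0334, 0.0338]
tcp_rot: [57.3, 89.9, -14.7]
contact_force: [-5.1, -0.7, 10.2]
grip_width: 0.0438
t 12.0833 track xyz mm [17.  -0.7 33.8] p(if held) -35.0 F track [ 0.94  5.06 10.21] w 0.0438 jaw yaw 17.95
time: 12.25
position: [0.4801, 0.0334, 0.0338]
tcp_rot: [52.5, 89.9, -19.5]
contact_force: [-7.1, -0.0, 12.6]
grip_width: 0.044
t 12.25 track xyz mm [17.  -0.7 33.8] p(if held) -35.0 F track [ 2.16  6.78 12.58] w 0.044 jaw yaw 17.95
```

Seated on the floor (Fz up to +10 N at z 33.8). Release and rise.

```bash
python3 -m handwheel '0.046 0 0 0 0 0 0;0.052 0 0 0 0 0 0;0.056 0 0 0 0 0 0;0.056 0 0 0 0 0 0' 12; python3 s.py; python3 -m handwheel '0.058 -0.02 0 0 0 0 0;0.058 -0.06 0 0 0 0 0;0.058 -0.10 0 0 0 0 0;0.058 -0.13 0 0 0 0 0;0.058 -0.13 0 0 0 0 0' 12; python3 b.py w5; python3 hb.py pics/w5.npz 30 60;  python3 - <<'E'
from h import *
plan([0.547,-0.173,0.16],94.5)
E
```

```text
time: 12.58
position: [0.4801, 0.0334, 0.0337]
tcp_rot: [53.1, 89.9, -19.0]
contact_force: [0.4, 0.3, 0.5]
grip_width: 0.0556
t 12.5833 track xyz mm [17.  -0.7 33.7] p(if held) -35.0 F track [ 0.19 -0.46  0.49] w 0.0556 jaw yaw 17.96
time: 13.0
position: [0.4819, 0.0336, 0.1703]
tcp_rot: [69.9, 89.4, -2.1]
contact_force: [0.3, 0.0, 1.3]
grip_width: 0.0582
(0.547, -0.171) 319 0.0434 (array([ 544.6, -155.1]), array([30.1, 12. ]), 16.4) px [319. 439.]
(0.494, -0.078) 1443 0.0436 (array([486.3, -69. ]), array([30.3, 44.1]), 71.5) px [286. 343.]
(0.586, -0.093) 203 0.0438 (array([585.7, -99.5]), array([41.9,  7.5]), 17.3) px [386. 403.]
2255 pct x [ 3.7  5.2 20.2 32.3 32.5] y [-21.8 -20.1  -0.8  18.5  20.3] z [31.4 38.5 47.5 48.8 49.4]
top (array([17.9, -0.6]), array([42.9, 29.1]), 89.9) [-3.000e-03 -0.000e+00  4.774e+01]
face fit x=a*y+b*z+c [ 0.047  0.083 28.927]
k 0 shift [ 0.0074 -0.0011  0.2167] rv [-1.336  0.006 -0.004] deg 76.5
k 180 shift [ 0.0074 -0.0011  0.2167] rv [ 1.806 -0.004 -0.007] deg 103.5
```

View pics/w5.png

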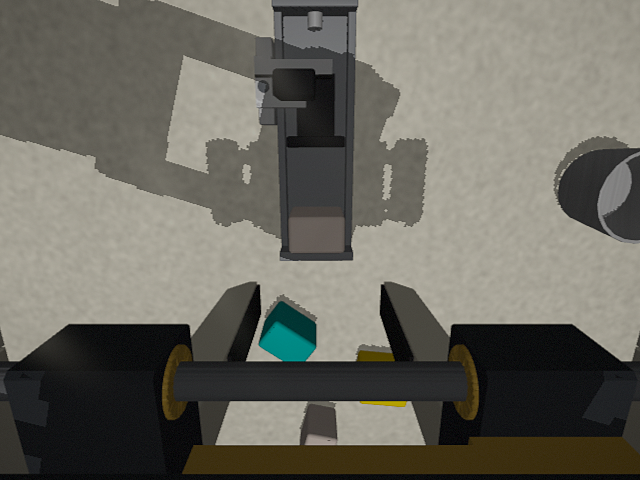

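Block A stands square in the bay at wrist (317,230), top 47.7 mm, centre at track x 17.9. Now block B.

```bash
python3 -m handwheel '0.06 0 -0.001 0.216 -1.336 0.006 0;0.06 0 -0.001 0.216 -1.336 0.006 0;0.06 0 -0.001 0.216 -1.336 0.006 0;0.06 0 -0.001 0.216 -1.336 0.006 0;0.06 0 -0.001 0.216 -1.336 0.006 0;0.06 0 -0.001 0.216 -1.336 0.006 0;0.06 0 -0.001 0.216 -1.336 0.006 0;0.06 0 -0.001 0.216 -1.336 0.006 0;0.06 0 -0.001 0.216 -1.336 0.006 0;0.06 0 -0.001 0.216 -1.336 0.006 0' 12;python3 - <<'E'
from h import *
plan([0.5475,-0.1733,0.15],94.5)
E
```

```text
time: 13.88
position: [0.5463, -0.1724, 0.1654]
tcp_rot: [92.0, 89.8, 89.4]
contact_force: [0.0, -0.1, 0.3]
grip_width: 0.06
k 0 shift [ 0.0154 -0.0009  0.0012] rv [-0.124  0.    -0.003] deg 7.1
k 180 shift [ 0.0154 -0.0009  0.0012] rv [ 3.017 -0.005 -0.   ] deg 172.9
```

```bash
python3 -m handwheel '0.06 0.01 -0.001 0.001 -0.124 0 -0.003;0.06 0.015 -0.001 0.001 -0.124 0 -0.003;0.06 0.015 -0.001 0.001 -0.124 0 -0.003' 12;python3 b.py w6;python3 - <<'E'
from h import *
plan([0.5475,-0.1733,0.028],94.5)
E
```

```text
time: 14.13
position: [0.5464, -0.173, 0.1478]
tcp_rot: [150.8, 89.8, 155.0]
contact_force: [0.5, -0.0, 1.0]
grip_width: 0.0598
(0.547, -0.171) 2302 0.0437 (array([ 547.7, -173.9]), array([30.3, 43.5]), 5.3) px [319. 244.]
(0.494, -0.078) 2732 0.0436 (array([486.7, -70.3]), array([30. , 43.8]), 71.7) px [475. 170.]
(0.586, -0.093) 1331 0.0436 (array([583.3, -88.3]), array([43.9, 30.2]), 11.1) px [431. 290.]
k 0 shift [ 0.1209 -0.0004  0.001 ] rv [-0.005 -0.002 -0.001] deg 0.3
k 180 shift [ 0.1209 -0.0004  0.001 ] rv [ 3.137e+00 -2.000e-03  3.000e-03] deg 179.7
```

View pics/w6.png

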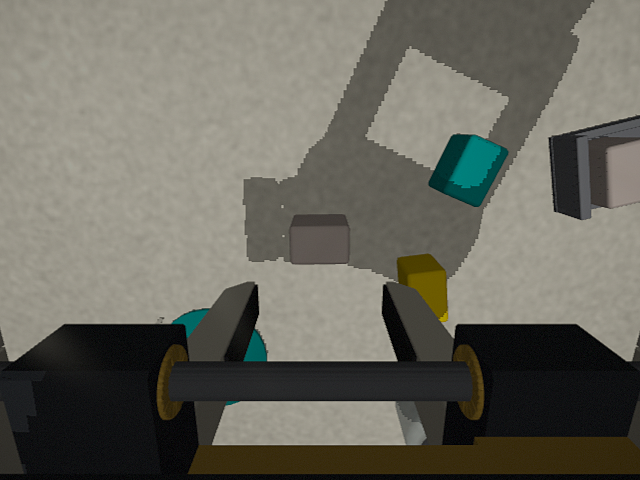

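Block B at (319,240) sits between the fingers, and yellow (425,287) stays outside. Descend and grasp.

```bash
python3 -m handwheel '0.06 0.04 -0.001 0.001 -0.012 -0.002 0;0.06 0.08 -0.001 0.001 -0.012 -0.002 0;0.06 0.11 -0.001 0.001 -0.012 -0.002 0;0.06 0.12 -0.001 0.001 -0.012 -0.002 0;0.06 0.12 -0.001 0.001 -0.012 -0.002 0;0.06 0.12 -0.001 0.001 -0.012 -0.002 0' 12;  python3 -m handwheel '0.05 0 0 0 0 0 0;0.045 0 0 0 0 0 0;0.038 0 0 0 0 0 0;0.035 0 0 0 0 0 0;0.035 0 0 0 0 0 0;0.035 0 0 0 0 0 0' 12; python3 -m handwheel '0.035 -0.01 0 0 0 0 0;0.035 -0.04 0 0 0 0 0;0.035 -0.08 0 0 0 0 0;0.035 -0.11 0 0 0 0 0;0.035 -0.11 0 0 0 0 0' 12; python3 - <<'E'
from h import *
a=np.radians(107.9);ex=np.array([np.cos(a),np.sin(a),0]);o=np.array([.4847,.0170,0])
plan(o+.0525*ex+[0,0,.14],17.9)
E
```

```text
time: 14.68
position: [0.5481, -0.1741, 0.0301]
tcp_rot: [65.1, 89.9, 69.9]
contact_force: [1.4, 0.6, 1.0]
grip_width: 0.0597
time: 15.18
position: [0.5489, -0.1743, 0.032]
tcp_rot: [1.7, 89.8, 6.5]
contact_force: [-1.3, 1.0, 9.9]
grip_width: 0.0443
time: 15.6
position: [0.5507, -0.1752, 0.1501]
tcp_rot: [-19.1, 89.3, -14.3]
contact_force: [-0.3, -0.4, -0.2]
grip_width: 0.044
k 0 shift [ 0.0084  0.2482 -0.0617] rv [ 1.342  0.012 -0.004] deg 76.9
k 180 shift [ 0.0084  0.2482 -0.0617] rv [-1.799  0.005  0.013] deg 103.1
```

```bash
python3 -m handwheel '0.035 0 0.248 -0.062 1.342 0.012 0;0.035 0 0.248 -0.062 1.342 0.012 0;0.035 0 0.248 -0.062 1.342 0.012 0;0.035 0 0.248 -0.062 1.342 0.012 0;0.035 0 0.248 -0.062 1.342 0.012 0;0.035 0 0.248 -0.062 1.342 0.012 0;0.035 0 0.248 -0.062 1.342 0.012 0;0.035 0 0.248 -0.062 1.342 0.012 0;0.035 0 0.248 -0.062 1.342 0.012 0;0.035 0 0.248 -0.062 1.342 0.012 0' 12;  python3 - <<'E'
from h import *
a=np.radians(107.9);ex=np.array([np.cos(a),np.sin(a),0]);o=np.array([.4847,.0170,0])
plan(o+.0525*ex+[0,0,.14],17.9)
E
```

```text
time: 16.43
position: [0.468, 0.0673, 0.1491]
tcp_rot: [107.8, 89.8, 43.5]
contact_force: [-0.3, 0.5, -1.3]
grip_width: 0.0435
k 0 shift [0.0091 0.0003 0.0006] rv [ 0.136 -0.002 -0.004] deg 7.8
k 180 shift [0.0091 0.0003 0.0006] rv [-3.006e+00  6.000e-03 -2.000e-03] deg 172.2
```

```bash
python3 -m handwheel '0.035 0.009 0 0.0005 0.136 -0.002 -0.004;0.035 0.009 0 0.0005 0.136 -0.002 -0.004;0.035 0.009 0 0.0005 0.136 -0.002 -0.004' 12;  python3 b.py w7; python3 hb.py pics/w7.npz 100 190; python3 s.py
```

```text
time: 16.68
position: [0.468, 0.0669, 0.1402]
tcp_rot: [-47.2, 90.0, -119.2]
contact_force: [-0.2, -0.7, -1.4]
grip_width: 0.0441
(0.494, -0.078) 1078 0.0438 (array([486.3, -69. ]), array([30. , 43.4]), 73.0) px [292. 411.]
(0.586, -0.093) 275 0.0432 (array([571.2, -77.5]), array([26.5,  9.8]), 22.7) px [383. 440.]
10091 pct x [40.4 42.9 61.8 69.2 69.4] y [-25.4 -23.3   0.3  22.4  25.4] z [113.9 121.1 151.6 170.9 186. ]
top (array([61.4,  0. ]), array([ 2.7, 51.9]), 0.5) [8.82000e-01 1.40000e-02 1.30345e+02]
face fit x=a*y+b*z+c [-7.00000e-03 -3.79000e-01  1.15371e+02]
t 16.7333 track xyz mm [ 52.6   0.4 140.4] p(if held) 0.6 F track [-0.16  0.2  -1.67] w 0.0436 jaw yaw 18.12
```

View pics/w7.png

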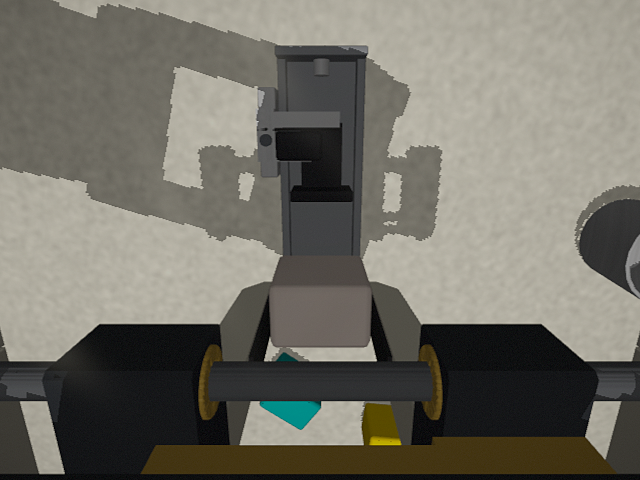

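Block B is square above the bay: front about x 39 and back about 69, against block A's back at 33 and the pusher face at 84. Lowering.

```bash
python3 -m handwheel '0.035 0.03 0.0005 0 0.003 0 0;0.035 0.06 0.0005 0 0.003 0 0;0.035 0.085 0.0005 0 0.003 0 0;0.035 0.095 0.0005 0 0.003 0 0;0.035 0.098 0.0005 0 0.003 0 0;0.035 0.098 0.0005 0 0.003 0 0;0.035 0.098 0.0005 0 0.003 0 0' 12; python3 s.py;python3 -m handwheel '0.035 0.0025 0 0 0 0 0;0.035 0.004 0 0 0 0 0;0.035 0.004 0 0 0 0 0' 12; python3 s.py
```

```text
time: 17.32
position: [0.4695, 0.0671, 0.0441]
tcp_rot: [67.8, 89.9, -4.2]
contact_force: [0.6, 0.7, -1.8]
grip_width: 0.044
t 17.3167 track xyz mm [52.3 -0.9 44.1] p(if held) 0.3 F track [ 0.44 -0.77 -1.83] w 0.044 jaw yaw 18.0
time: 17.57
position: [0.4698, 0.0671, 0.0406]
tcp_rot: [70.3, 89.8, -1.7]
contact_force: [-1.1, -1.1, -1.7]
grip_width: 0.044
t 17.5667 track xyz mm [52.3 -1.2 40.6] p(if held) 0.3 F track [-0.66  1.38 -1.72] w 0.044 jaw yaw 18.01
```

```bash
python3 -m handwheel '0.035 0.002 -0.001 0 0 0 0;0.035 0.003 -0.001 0 0 0 0;0.035 0.003 -0.001 0 0 0 0' 12; python3 s.py;python3 -m handwheel '0.035 0.0015 0 0 0 0 0;0.035 0.0015 0 0 0 0 0' 12; python3 s.py
```

```text
time: 17.82
position: [0.4687, 0.0668, 0.0374]
tcp_rot: [69.4, 89.8, -2.6]
contact_force: [0.4, 0.3, -1.5]
grip_width: 0.0437
t 17.8167 track xyz mm [52.3 -0.1 37.4] p(if held) 0.3 F track [ 0.15 -0.49 -1.54] w 0.0437 jaw yaw 18.02
time: 17.98
position: [0.4688, 0.0668, 0.036]
tcp_rot: [70.9, 89.8, -1.1]
contact_force: [-0.0, -0.5, -0.5]
grip_width: 0.0443
t 17.9833 track xyz mm [52.3 -0.2 36. ] p(if held) 0.3 F track [-0.42  0.17 -0.5 ] w 0.0443 jaw yaw 18.02
```

```bash
python3 -m handwheel '0.035 0.001 0 0 0 0 0;0.035 0.001 0 0 0 0 0' 12; python3 s.py
```

```text
time: 18.15
position: [0.4689, 0.0668, 0.0357]
tcp_rot: [68.7, 89.8, -3.3]
contact_force: [-7.0, -0.7, 11.2]
grip_width: 0.044
t 18.15 track xyz mm [52.2 -0.2 35.7] p(if held) 0.2 F track [ 1.46  6.87 11.2 ] w 0.044 jaw yaw 18.02
```

Seated (Fz +11 N). Release, rise and look.

```bash
python3 -m handwheel '0.046 0 0 0 0 0 0;0.052 0 0 0 0 0 0;0.056 0 0 0 0 0 0;0.056 0 0 0 0 0 0' 12; python3 -m handwheel '0.058 -0.02 0 0 0 0 0;0.058 -0.06 0 0 0 0 0;0.058 -0.10 0 0 0 0 0;0.058 -0.12 0 0 0 0 0;0.058 -0.12 0 0 0 0 0' 12; python3 b.py w8; python3 hb.py pics/w8.npz 30 60; python3 - <<'E'
from h import *
f="pics/w8.npz"
Q,px,d=band(f,.076,.09,.4346,.131,.03)
print("knob",len(Q),Q.mean(0).round(4),rect(Q))
a=np.radians(107.9);ex=np.array([np.cos(a),np.sin(a)]);ey=np.array([-ex[1],ex[0]]);o=np.array([.4847,.0170])
c=np.array(rect(Q)[0])/1000-o;print("knob track",(c@ex*1000).round(1),(c@ey*1000).round(1))
plan([0.4346,.1307,0.16],18)
E
```

```text
time: 18.48
position: [0.4688, 0.0668, 0.0356]
tcp_rot: [67.9, 89.8, -4.1]
contact_force: [0.6, 0.1, 0.8]
grip_width: 0.0557
time: 18.9
position: [0.4702, 0.067, 0.1607]
tcp_rot: [74.7, 89.5, 2.7]
contact_force: [0.3, 1.0, 0.6]
grip_width: 0.0578
(0.494, -0.078) 147 0.0436 (array([496.5, -84. ]), array([21.9, 11.6]), 20.5) px [295. 404.]
(0.586, -0.093) 1323 0.0437 (array([582.7, -86.7]), array([44.4, 30.4]), 14.2) px [384. 430.]
4703 pct x [ 3.8  7.1 40.1 68.3 68.8] y [-21.7 -19.9  -0.6  18.8  20.6] z [32.4 37.  47.5 48.8 49.3]
top (array([35.8, -0.4]), array([66.3, 43.3]), 1.0) [-0.     0.    47.713]
face fit x=a*y+b*z+c [ 0.071  0.118 42.221]
knob 1136 [0.4348 0.1304 0.0816] (array([434.6, 130.2]), array([25.8, 15.4]), 18.0)
knob track 123.1 12.9
k 0 shift [-0.0024 -0.0134 -0.0715] rv [ 0.     0.002 -0.006] deg 0.4
k 180 shift [-0.0024 -0.0134 -0.0715] rv [-3.141e+00  1.000e-02  3.000e-03] deg 180.0
```

View pics/w8.png

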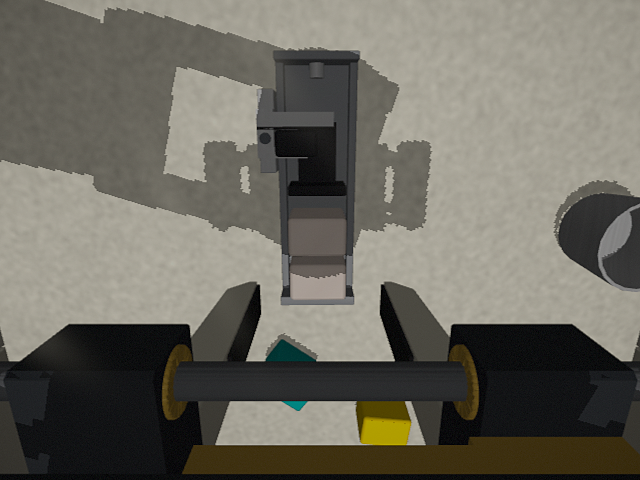

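Both blocks stand upright in the bay at (317,232) and (317,278), tops level at 47.7 mm, and the knob is still hooked. Now back over the knob.

```bash
python3 -m handwheel '0.056 0 -0.013 -0.0715 0 0.002 -0.006;0.056 0 -0.013 -0.0715 0 0.002 -0.006;0.056 0 -0.013 -0.0715 0 0.002 -0.006;0.056 0 -0.013 -0.0715 0 0.002 -0.006;0.056 0 -0.013 -0.0715 0 0.002 -0.006' 25; python3 s.py; python3 - <<'E'
from h import *
plan([0.4346,.1305,0.064],18)
E
```

```text
time: 19.37
position: [0.4348, 0.1306, 0.1567]
tcp_rot: [-86.5, 90.0, -158.4]
contact_force: [-0.2, 0.0, -0.6]
grip_width: 0.056
t 19.3667 track xyz mm [123.5  12.5 156.7] p(if held) 71.5 F track [ 0.08  0.21 -0.57] w 0.056 jaw yaw 18.06
k 0 shift [ 0.0927 -0.0002  0.0001] rv [0.001 0.    0.001] deg 0.1
k 180 shift [ 0.0927 -0.0002  0.0001] rv [-3.14e+00 -1.00e-03  0.00e+00] deg 179.9
```

```bash
python3 -m handwheel '0.056 0.035 -0.0003 0 0 0 0;0.056 0.07 -0.0003 0 0 0 0;0.056 0.088 -0.0003 0 0 0 0;0.056 0.092 -0.0003 0 0 0 0;0.056 0.092 -0.0003 0 0 0 0' 25; python3 s.py;  python3 -m handwheel '0.04 0 0 0 0 0 0;0.035 0 0 0 0 0 0;0.03 0 0 0 0 0 0' 25; python3 s.py
```

```text
time: 19.78
position: [0.4341, 0.1297, 0.0634]
tcp_rot: [-90.6, 89.8, -162.6]
contact_force: [-1.1, -0.2, 0.6]
grip_width: 0.056
t 19.7833 track xyz mm [122.7  13.5  63.4] p(if held) 70.7 F track [0.16 1.07 0.63] w 0.056 jaw yaw 18.0
time: 20.03
position: [0.4348, 0.1296, 0.0647]
tcp_rot: [-86.6, 89.9, -158.6]
contact_force: [-0.1, 0.8, -0.9]
grip_width: 0.0402
t 20.0333 track xyz mm [122.5  12.8  64.7] p(if held) 70.5 F track [ 0.79 -0.13 -0.92] w 0.0402 jaw yaw 17.99
```

```bash
python3 -m handwheel '0.03 0 0 0 0 0 0;0.024 0 0 0 0 0 0;0.02 0 0 0 0 0 0;0.015 0 0 0 0 0 0;0.015 0 0 0 0 0 0' 25; python3 s.py; python3 -m handwheel '0.015 0 0 0 0 0 0;0.015 0 0 0 0 0 0' 25; python3 s.py
```

```text
time: 20.45
position: [0.4352, 0.1297, 0.0655]
tcp_rot: [-61.4, 90.0, -133.4]
contact_force: [-0.8, 0.4, 6.1]
grip_width: 0.0259
t 20.45 track xyz mm [122.5  12.4  65.5] p(if held) 70.5 F track [0.61 0.68 6.1 ] w 0.0259 jaw yaw 17.99
time: 20.62
position: [0.4352, 0.1297, 0.0656]
tcp_rot: [-47.3, 90.0, -119.3]
contact_force: [0.2, -1.0, 1.7]
grip_width: 0.0257
t 20.6167 track xyz mm [122.5  12.4  65.6] p(if held) 70.5 F track [-0.98  0.13  1.66] w 0.0257 jaw yaw 18.0
```

```bash
python3 -m handwheel '0.015 0 0 -0.001 0 0 0;0.015 0 0 -0.0022 0 0 0;0.015 0 0 -0.0022 0 0 0' 25; python3 s.py
```

```text
time: 20.87
position: [0.4347, 0.1313, 0.0656]
tcp_rot: [-11.1, 89.9, -83.1]
contact_force: [1.0, -7.0, 0.7]
grip_width: 0.0261
t 20.8667 track xyz mm [124.2  12.4  65.6] p(if held) 72.2 F track [-6.97  1.17  0.71] w 0.0261 jaw yaw 18.0
```

```bash
python3 -m handwheel '0.015 0 0.002 -0.0007 0 0 0;0.015 0 0.005 -0.0007 0 0 0;0.015 0 0.007 -0.0007 0 0 0;0.015 0 0.007 -0.0007 0 0 0' 25; python3 s.py;python3 -m handwheel '0.015 0 0.002 0 0 0 0;0.015 0 0.0045 0 0 0 0;0.015 0 0.0045 0 0 0 0' 25; python3 s.py
```

```text
time: 21.2
position: [0.4415, 0.1337, 0.0655]
tcp_rot: [-6.6, 89.8, -78.6]
contact_force: [1.9, -7.4, 0.6]
grip_width: 0.0257
t 21.2 track xyz mm [124.3   5.2  65.5] p(if held) 72.3 F track [-7.59  0.48  0.62] w 0.0257 jaw yaw 17.99
time: 21.45
position: [0.4463, 0.1346, 0.0655]
tcp_rot: [-3.5, 89.7, -75.5]
contact_force: [3.5, -5.8, 0.0]
grip_width: 0.0257
t 21.45 track xyz mm [123.7   0.4  65.5] p(if held) 71.7 F track [-6.62 -1.51  0.01] w 0.0257 jaw yaw 17.98
```

```bash
python3 -m handwheel '0.015 0 0.0004 0 0 0 0;0.015 0 0.0004 0 0 0 0' 25; python3 s.py; python3 -m handwheel '0.015 0 0 0.001 0 0 0;0.015 0 0 0.0025 0 0 0;0.015 0 0 0.004 0 0 0;0.015 0 0 0.0055 0 0 0;0.015 0 0 0.007 0 0 0;0.015 0 0 0.0085 0 0 0;0.015 0 0 0.0095 0 0 0;0.015 0 0 0.010 0 0 0;0.015 0 0 0.010 0 0 0' 25; python3 s.py
```

```text
time: 21.62
position: [0.4469, 0.1341, 0.0655]
tcp_rot: [-3.8, 89.6, -75.8]
contact_force: [2.7, -8.3, 0.5]
grip_width: 0.0261
t 21.6167 track xyz mm [123.1  -0.   65.5] p(if held) 71.1 F track [-8.75 -0.06  0.46] w 0.0261 jaw yaw 17.98
time: 22.37
position: [0.4502, 0.1241, 0.0655]
tcp_rot: [-2.9, 89.6, -74.9]
contact_force: [2.1, -7.2, -0.0]
grip_width: 0.0258
t 22.3667 track xyz mm [ 1.125e+02 -1.000e-01  6.550e+01] p(if held) 60.5 F track [-7.51  0.2  -0.01] w 0.0258 jaw yaw 17.97
```

The knob is clear of the tooth and easing forward under control. Continuing slowly to block contact.

```bash
python3 -m handwheel '0.015 0 0 0.001 0 0 0;0.015 0 0 0.002 0 0 0;0.015 0 0 0.003 0 0 0;0.015 0 0 0.004 0 0 0;0.015 0 0 0.005 0 0 0;0.015 0 0 0.006 0 0 0;0.015 0 0 0.006 0 0 0' 25; python3 s.py;python3 -m handwheel '0.015 0 0 0.001 0 0 0;0.015 0 0 0.002 0 0 0;0.015 0 0 0.003 0 0 0;0.015 0 0 0.003 0 0 0' 25; python3 s.py
```

```text
time: 22.95
position: [0.4522, 0.1179, 0.0655]
tcp_rot: [-2.3, 89.5, -74.3]
contact_force: [2.4, -5.8, -0.2]
grip_width: 0.0259
t 22.95 track xyz mm [ 1.06e+02 -1.00e-01  6.55e+01] p(if held) 54.0 F track [-6.24 -0.5  -0.24] w 0.0259 jaw yaw 17.96
time: 23.28
position: [0.4533, 0.1146, 0.0655]
tcp_rot: [-1.7, 89.5, -73.8]
contact_force: [1.9, -6.0, -0.2]
grip_width: 0.026
t 23.2833 track xyz mm [ 1.025e+02 -1.000e-01  6.550e+01] p(if held) 50.5 F track [-6.31  0.01 -0.18] w 0.026 jaw yaw 17.95
```

```bash
python3 -m handwheel '0.015 0 0 0.0008 0 0 0;0.015 0 0 0.0016 0 0 0;0.015 0 0 0.0016 0 0 0' 25; python3 s.py;python3 -m handwheel '0.015 0 0 0.0005 0 0 0;0.015 0 0 0.001 0 0 0;0.015 0 0 0.001 0 0 0' 25; python3 s.py
```

```text
time: 23.53
position: [0.4539, 0.1128, 0.0656]
tcp_rot: [-1.8, 89.5, -73.9]
contact_force: [1.2, -5.1, -0.0]
grip_width: 0.0257
t 23.5333 track xyz mm [ 1.007e+02 -1.000e-01  6.560e+01] p(if held) 48.7 F track [-5.17  0.42 -0.02] w 0.0257 jaw yaw 17.95
time: 23.78
position: [0.4542, 0.1118, 0.0655]
tcp_rot: [-1.9, 89.5, -73.9]
contact_force: [-0.2, -4.7, 0.5]
grip_width: 0.0258
t 23.7833 track xyz mm [99.6 -0.1 65.5] p(if held) 47.6 F track [-4.37  1.66  0.52] w 0.0258 jaw yaw 17.94
```

```bash
python3 -m handwheel '0.015 0 0 0.0005 0 0 0;0.015 0 0 0.0008 0 0 0;0.015 0 0 0.0008 0 0 0' 25; python3 s.py;python3 -m handwheel '0.015 0 0 0.0005 0 0 0;0.015 0 0 0.0005 0 0 0' 25; python3 s.py
```

```text
time: 24.03
position: [0.4545, 0.1111, 0.0655]
tcp_rot: [-2.0, 89.5, -74.0]
contact_force: [1.0, -2.7, -0.5]
grip_width: 0.0258
t 24.0333 track xyz mm [98.8 -0.1 65.5] p(if held) 46.8 F track [-2.84 -0.1  -0.47] w 0.0258 jaw yaw 17.95
time: 24.2
position: [0.4545, 0.1107, 0.0655]
tcp_rot: [-2.3, 89.5, -74.4]
contact_force: [0.1, -1.4, 0.4]
grip_width: 0.0262
t 24.2 track xyz mm [98.5 -0.1 65.5] p(if held) 46.5 F track [-1.36  0.33  0.39] w 0.0262 jaw yaw 17.94
```

Hand force is tapering off onto the blocks as the pad takes up (-4.4 → -2.8 → -1.4 N). One more small step, then a look.

```bash
python3 -m handwheel '0.015 0 0 0.0003 0 0 0;0.015 0 0 0.0003 0 0 0' 25; python3 s.py; python3 b.py w9; python3 - <<'E'
from h import *
from station import robot
d=robot.get_image("scene");d2=robot.get_image("side")
c=cv2.resize(d["color"][160:290,230:350,::-1],None,fx=4,fy=4,interpolation=cv2.INTER_CUBIC);c2=cv2.resize(d2["color"][190:340,330:430,::-1],None,fx=3.2,fy=3.2,interpolation=cv2.INTER_CUBIC)
o=np.zeros((520,800,3),np.uint8);o[:,:480]=c;o[:480,480:800]=c2;cv2.imwrite("pics/s9.png",o)
E
```

```text
time: 24.37
position: [0.4546, 0.1106, 0.0656]
tcp_rot: [-2.0, 89.5, -74.1]
contact_force: [0.5, -0.3, 1.6]
grip_width: 0.0257
t 24.3667 track xyz mm [98.4 -0.1 65.6] p(if held) 46.4 F track [-0.44 -0.35  1.59] w 0.0257 jaw yaw 17.95
```

View pics/s9.png

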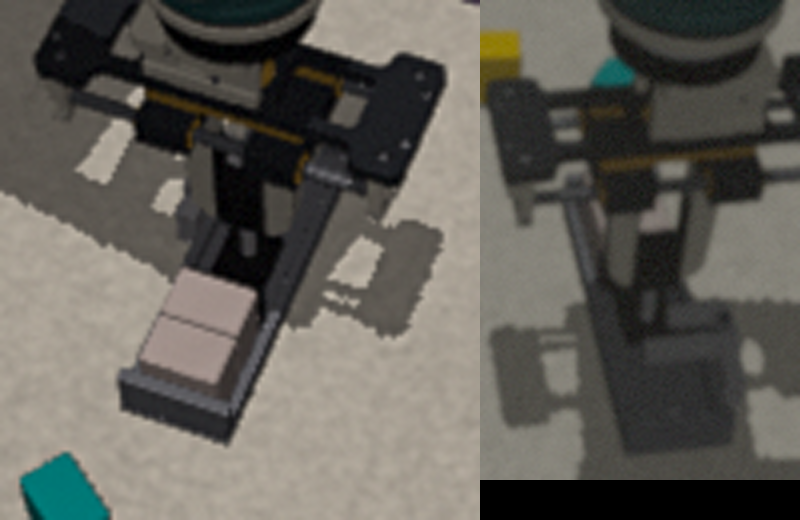

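Both blocks are packed against the end wall with the pusher behind them. Hand force is -0.4 N, so I'm releasing.

```bash
python3 -m handwheel '0.028 0 0 0 0 0 0;0.034 0 0 0 0 0 0;0.04 0 0 0 0 0 0;0.048 0 0 0 0 0 0;0.054 0 0 0 0 0 0' 25; python3 -m handwheel '0.056 -0.02 0 0 0 0 0;0.056 -0.05 0 0 0 0 0;0.056 -0.09 0 0 0 0 0;0.056 -0.13 0 0 0 0 0;0.056 -0.16 0 0 0 0 0;0.056 -0.16 0 0.03 0 0 0;0.056 -0.16 0 0.06 0 0 0;0.056 -0.16 0 0.09 0 0 0;0.056 -0.16 0 0.09 0 0 0'; python3 b.py w10; python3 hb.py pics/w10.npz 30 60; python3 - <<'E'
from h import *
from station import robot
a=np.radians(107.9);ex=np.array([np.cos(a),np.sin(a)]);ey=np.array([-ex[1],ex[0]]);o=np.array([.4847,.0170])
Q,px,d=band("pics/w10.npz",.076,.09,.4546,.111,.03)
c=np.array(rect(Q)[0])/1000-o;print("knob track",(c@ex*1000).round(1),(c@ey*1000).round(1),rect(Q))
d=robot.get_image("scene");cv2.imwrite("pics/s10.png",d["color"][:,:,::-1])
E
```

```text
time: 24.93
position: [0.4546, 0.1106, 0.0655]
tcp_rot: [-2.5, 89.5, -74.6]
contact_force: [-0.4, 0.1, -0.0]
grip_width: 0.0484
time: 25.68
position: [0.4828, 0.0229, 0.2263]
tcp_rot: [-2.8, 89.4, -75.0]
contact_force: [-0.5, -0.6, -0.9]
grip_width: 0.0559
(0.494, -0.078) 1185 0.0436 (array([486.3, -68.8]), array([29.8, 43.9]), 72.1) px [295. 303.]
(0.586, -0.093) 728 0.0437 (array([578.3, -87.9]), array([34.9, 30. ]), 12.3) px [373. 345.]
3203 pct x [ 0.9  3.9 31.6 57.8 59.7] y [-21.9 -19.9  -0.4  18.9  20.7] z [38.3 45.6 47.6 48.9 49.5]
top (array([30. , -0.4]), array([59.2, 43.1]), 0.8) [-1.0000e-03  1.0000e-03  4.7753e+01]
face fit x=a*y+b*z+c [ 0.434  0.091 52.298]
knob track 99.0 -0.1 (array([454.4, 111.2]), array([25.2, 15.2]), 17.8)
```

View pics/w10.png

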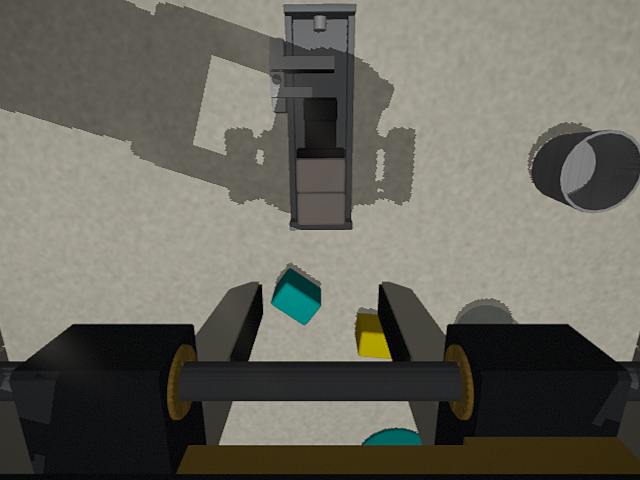

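View pics/s10.png

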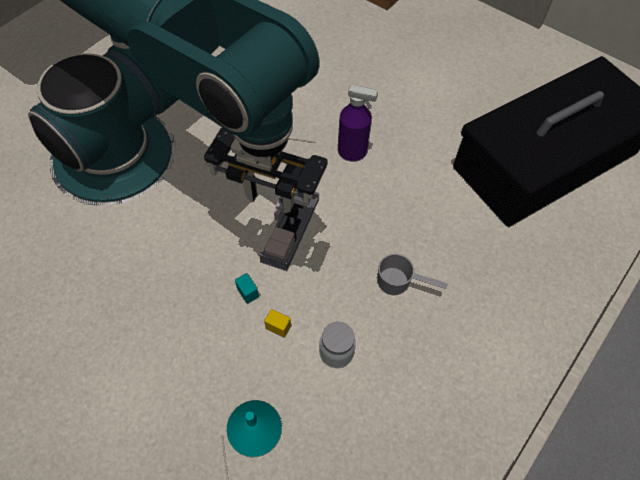

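Final views: the blocks at wrist (320,175) and (320,208) span track x 0–60 with no gap, and the knob is at track x 99, y 0. Every other object is where it was.

```bash
python3 -m handwheel '0.056 0 0 0 0 0 0;0.056 0 0 0 0 0 0'; python3 - <<'E'
from station import robot
print(robot.read_state()["contact_force"].round(1)); print(robot.close_job())
E
```

```text
time: 25.95
position: [0.4818, 0.0263, 0.2261]
tcp_rot: [-5.4, 89.5, -77.6]
contact_force: [-0.1, 0.1, 0.1]
grip_width: 0.0558
[-0.1  0.1  0.1]
the job is handed in; nothing more can be done
None
```

The feeder is reloaded and the job was handed in at about 26 s, against the 72 s limit.

- **Pusher back and hooked:** I drew it back by the knob until I felt the rubber stop at about 0.0757, where the force rose from 7.5 N to 17 N. I eased off 2 mm, slid the knob about 12.5 mm sideways, let it forward onto the tooth at about 0.0716 and let go. A camera look showed it stayed back by itself.
- **Blocks loaded:** Both off-white blocks were set upright in the track. The turquoise and yellow look-alikes were not touched.
- **Pusher forward:** I took the knob off the tooth, slid it back and eased it forward until the force in the hand fell to 0.4 N, then let go.

**Last checks:**
- The block tops are level at 47.8 mm and span track x 0 to 60 mm, with no gap seen.
- The knob is free, and the pusher reads about 0.047 by camera and about 0.0475 from the arm position. The camera figure is at the low edge of the 0.047 to 0.048 range, within its 2 mm accuracy.
- The funnel, measuring cup, jar and spray bottle stand where they were in the final view.
- The robot was clear and touching nothing.

**Departures from plan:** Contact forces briefly reached about 12 N while first gripping the knob and while seating each block. Nothing else failed or disagreed.

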